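Change the batch on the glue warmer

ROBOT

A 6-joint arm with a two-finger parallel gripper is mounted at the origin on the work surface. World frame = base frame: x ahead of the robot, y to its left, z up, the work surface at z = 0. Lengths are in m, angles in rad, forces in N, time in s.
With the tool pointing down it reaches from about 0.325 to 0.925 m from the base axis. Payload 3.1 kg.
Tool frame: the origin (TCP) lies midway between the tips of the shut fingers; the grasp point (between the pads) lies 19 mm behind it (manip.grip_point_offset is the distance from the TCP to the grasp point, in m); z points along the fingers, y is the line along which they close (so a half turn about z gives the same grasp; the last joint's range is limited). The gripper opens to 85 mm and grips with 20 to 120 N. Pads are 22 mm wide; open, the fingers measure 114 mm over their backs; the gripper's body (76 mm by 85 mm) begins 54 mm behind the grasp point. The pads swing forward as they close: fully open they stand 13 mm farther back than shut.
Start: joints at [-0.112, 0.217, 1.613, -0, 1.311, -0.112], TCP at [0.625, 0, 0.231] pointing down, gripper open.
Joint ranges: [-2.75, 2.75], [-0.78, 2.1], [0.31, 2.55], [-1.13, 4.27], [0.13, 2.63], [-2.58, 2.58]. Speed limits (rad/s): [2.79, 2.79, 3.14, 3.14, 3.14, 3.14].

INTERFACE

Orientations are given as [roll, pitch, yaw] about the fixed x, y, z axes, in that order (R = Rz(yaw) Ry(pitch) Rx(roll)).
In Python, from station import manip gives the robot as it stands.
- The arm moves only by the shell command python3 -m inch 'ROWS' [FORCE]. ROWS is JSON, a list that holds one entry, the list of rows, each a list of 7 numbers: the turn, a rotation vector about the tool's x, y, z in rad, then the shift along the tool's x, y, z in cm, then the closure in counts, from 0 (fully open) to 255 (shut). In form: [[[wx, wy, wz, x, y, z, gripper], ...]]. A call has 1 to 12 rows; each row is the pose to reach, as a shift and turn from the pose commanded when the call began, along the tool's axes at that moment; what a row does not reach only later rows make up. A row lasts 1/8 s, in which the tool goes at most 62.5 mm and 10.7 degrees, less where a joint would pass 70% of its speed; a pose out of reach is approached as far as the arm can. A call with a gripper value outside its range is refused whole. The fingers move at their own pace and stop on an object; FORCE is the grip in N (left out, the last holds). Time passes only in rows, so rows that repeat a pose let the fingers close. It gives the time, the measured TCP pose, the force, the opening and the grip force at its end, in the units of the state.
- manip.read_state(): the state, without advancing time (a new reading comes with each control period).
- manip.grab_frame(name): name is "scene" or "side" or "wrist"; returns the picture (384x512x3 uint8, red, green, blue); there is no depth.
- manip.calibration(name): a dict with "fx", "fy", "cx", "cy" (pixels), "dist_coeffs" ([k1, k2, p1, p2, k3] as OpenCV has them; the pictures are not rectified), "R" (3x3) and "t" (3): a world point X has camera coordinates R X + t; the wrist camera has in their place "hand_eye" (4x4, takes a point from camera to tool coordinates, whose origin is the TCP and whose axes are the flange's). Camera axes: x right, y down, z forward; pixel columns grow to the right and rows downward; lengths in m; the calibration is good to about 2 mm. A picture is of the moment at which its call begins: read the wrist's pose just before it. calibration takes no time and is no camera call.
- manip.close_job(): hands the job in; it is judged then, once.
The state is a dict: "clock": time; "qpos": joint angles; "joint_velocities": joint speeds; "joint_torque": joint torques, N m; "position": TCP position; "tcp_rot": TCP orientation; "contact_force": force on the tool from outside, world axes, zero at the start; "wrist_torque": the same for the moment, N m; "grip_width": finger opening in m; "finger_force": force on a finger pad.
Only numpy, scipy, OpenCV 4.12 (cv2) and the standard library are available. Lean on these libraries where they do the work, as an engineer would, in place of code of your own. Each camera call takes 0.05 s, during which the arm holds its last target. There are 200 camera calls.

TASK

Change the batch on the glue warmer: lift the pan with its warm jars off the hotplate by the hoop handle and stand it squarely on the round cork trivet; there, move all the warm jars into the bores of the wooden caddy and stand all the cold jars from the bench in the pan's sleeves. Then set the pan back squarely on the hotplate, and leave the dial turned right up. Every jar must sit upright and fully down, one to a bore or sleeve; never tip jars or pan over, and leave the brush, the mallet and the try square alone.

Things in the scene. Friction and masses are not known exactly. Their poses are not given: they have to be found in the camera images.
- pan_grip (a point): Centre of the wooden grip on the pan's hoop handle: a bar 92 mm long (along this frame's x), 18 mm wide (y), 22 mm high. It is 125 mm above the pan's underside, on the pan's axis; z up. The fixed hoop (8 mm steel wire) lies in the x-z plane, from the grip out and down to ears on the rim at x = +/-106 mm; it does not fold. The pan is loose.
- pan: The round aluminium pan (origin: centre of its underside, axes as pan_grip): diameter 200 mm, wall 45 mm high, 330 to 530 g empty. On its floor four sleeves (bore 48 mm, 18 mm high) at x = +/-36, y = +/-56 mm hold jars, whose bottoms stand 5 mm above the origin. Starts on the hotplate; may be knocked a few cm aside.
- jar1_mid (a point): Centre (half-way up) of a warm glue jar: amber glass, paper band, steel lid, 42 mm diameter all the way up, 78 mm tall, 70 to 130 g, z up. Starts upright in a sleeve of the pan. Two to four of jar1 to jar4 are there; an absent one is None throughout.
- jar2_mid (a point): Centre (half-way up) of a warm glue jar: amber glass, paper band, steel lid, 42 mm diameter all the way up, 78 mm tall, 70 to 130 g, z up. Starts upright in a sleeve of the pan. Two to four of jar1 to jar4 are there; an absent one is None throughout.
- jar3_mid (a point): Centre (half-way up) of a warm glue jar: amber glass, paper band, steel lid, 42 mm diameter all the way up, 78 mm tall, 70 to 130 g, z up. Starts upright in a sleeve of the pan. Two to four of jar1 to jar4 are there; an absent one is None throughout.
- jar4_mid (a point): Centre (half-way up) of a warm glue jar: amber glass, paper band, steel lid, 42 mm diameter all the way up, 78 mm tall, 70 to 130 g, z up. Starts upright in a sleeve of the pan. Two to four of jar1 to jar4 are there; an absent one is None throughout.
- cold1_mid (a point): Centre (half-way up) of a cold glue jar, the same kind as the warm ones (42 mm diameter, 78 mm tall, 70 to 130 g), z up. Starts upright on the bench beyond the trivet. Two or three of cold1 to cold3 are there; an absent one is None throughout.
- cold2_mid (a point): Centre (half-way up) of a cold glue jar, the same kind as the warm ones (42 mm diameter, 78 mm tall, 70 to 130 g), z up. Starts upright on the bench beyond the trivet. Two or three of cold1 to cold3 are there; an absent one is None throughout.
- cold3_mid (a point): Centre (half-way up) of a cold glue jar, the same kind as the warm ones (42 mm diameter, 78 mm tall, 70 to 130 g), z up. Starts upright on the bench beyond the trivet. Two or three of cold1 to cold3 are there; an absent one is None throughout.
- plate_top (a point): Centre of the top of the hotplate's round dark cast plate (180 mm diameter, 64 mm above the bench). The white housing, fixed, is 305 x 230 mm and 52 mm high, reaching 185 mm to -x and 120 mm to +x of this point, in this frame; the dial is on its deck, 150 mm to -x. May stand left or right of the trivet.
- dial_grip (a point): Grip point of the hotplate's black dial, on its upright axis, at the height to grip. The finger bar is 40 mm long, 14 mm thick and stands 24 mm above its disc (42 mm diameter); this point is 7 mm below its top, 89 mm above the bench. This frame turns with the bar, which lies along its x.
- dial (a joint): Dial angle in rad: 0 = lowest, grows clockwise seen from above to 1.6 (hottest, its end stop; right up is above 1.4). Starts low, at 0.2 to 0.6. It stays where left; friction torque about 0.04 N m.
- trivet_top (a point): Centre of the top of the fixed round cork trivet, 210 mm diameter, 12 mm thick, top 12 mm above the bench.
- caddy: Wooden jar caddy, a loose block 156 x 156 x 45 mm, 750 g, on the bench on the other side of the trivet from the hotplate; origin at the centre of its underside, axes along its sides, z up. Four blind bores in a 2 x 2 square at 70 mm pitch in its top. May be knocked a few cm aside.
- caddy_hole0 (a point): Centre of the mouth of one of the caddy's bores, in its top face 45 mm above the bench; 46 mm diameter, 28 mm deep. A jar fully down has its centre 11 mm above this point. Any bore will do.
- caddy_hole1 (a point): Centre of the mouth of one of the caddy's bores, in its top face 45 mm above the bench; 46 mm diameter, 28 mm deep. A jar fully down has its centre 11 mm above this point. Any bore will do.
- caddy_hole2 (a point): Centre of the mouth of one of the caddy's bores, in its top face 45 mm above the bench; 46 mm diameter, 28 mm deep. A jar fully down has its centre 11 mm above this point. Any bore will do.
- caddy_hole3 (a point): Centre of the mouth of one of the caddy's bores, in its top face 45 mm above the bench; 46 mm diameter, 28 mm deep. A jar fully down has its centre 11 mm above this point. Any bore will do.
- brush: Glue brush, 190 mm long, lying on the bench beyond the trivet and the cold jars; leave it alone.
- mallet: Wooden joiner's mallet, head 115 x 75 x 62 mm, handle about 200 mm, lying on the bench beyond, to the left; leave it alone.
- square: Try square, wooden stock 120 mm, steel blade 170 mm, lying on the bench beyond, to the right; leave it alone.

How it is judged:
On the way, in this order (a step that is already met when the one before it is completed fails the run):
1. the pan stands on the trivet with all the warm jars still in it (horizontal distance between pan_grip and trivet_top below 0.04 m and z of pan_grip in the frame of trivet_top between 0.118 and 0.132 m and angle between pan_grip's own z axis and vertical below 0.07 rad and horizontal distance between each of jar1_mid, jar2_mid, jar3_mid, jar4_mid and pan_grip below 0.08 m and z of each of jar1_mid, jar2_mid, jar3_mid, jar4_mid in the frame of pan_grip below -0.073 m and (y of jar1_mid in the frame of pan_grip above 0.045 m or y of jar1_mid in the frame of pan_grip below -0.045 m) and (y of jar2_mid in the frame of pan_grip above 0.045 m or y of jar2_mid in the frame of pan_grip below -0.045 m) and (y of jar3_mid in the frame of pan_grip above 0.045 m or y of jar3_mid in the frame of pan_grip below -0.045 m) and (y of jar4_mid in the frame of pan_grip above 0.045 m or y of jar4_mid in the frame of pan_grip below -0.045 m)), for 0.2 s.
2. with the pan on the trivet, all the warm jars are in the caddy and all the cold ones in the pan's sleeves (horizontal distance between pan_grip and trivet_top below 0.04 m and z of pan_grip in the frame of trivet_top between 0.118 and 0.132 m and angle between pan_grip's own z axis and vertical below 0.07 rad and ((horizontal distance between jar1_mid and caddy_hole0 below 0.01 m and z of jar1_mid in the frame of caddy_hole0 below 0.017 m) or (horizontal distance between jar1_mid and caddy_hole1 below 0.01 m and z of jar1_mid in the frame of caddy_hole1 below 0.017 m) or (horizontal distance between jar1_mid and caddy_hole2 below 0.01 m and z of jar1_mid in the frame of caddy_hole2 below 0.017 m) or (horizontal distance between jar1_mid and caddy_hole3 below 0.01 m and z of jar1_mid in the frame of caddy_hole3 below 0.017 m)) and angle between each of jar1_mid, jar2_mid, jar3_mid, jar4_mid's own z axis and vertical below 0.12 rad and ((horizontal distance between jar2_mid and caddy_hole0 below 0.01 m and z of jar2_mid in the frame of caddy_hole0 below 0.017 m) or (horizontal distance between jar2_mid and caddy_hole1 below 0.01 m and z of jar2_mid in the frame of caddy_hole1 below 0.017 m) or (horizontal distance between jar2_mid and caddy_hole2 below 0.01 m and z of jar2_mid in the frame of caddy_hole2 below 0.017 m) or (horizontal distance between jar2_mid and caddy_hole3 below 0.01 m and z of jar2_mid in the frame of caddy_hole3 below 0.017 m)) and ((horizontal distance between jar3_mid and caddy_hole0 below 0.01 m and z of jar3_mid in the frame of caddy_hole0 below 0.017 m) or (horizontal distance between jar3_mid and caddy_hole1 below 0.01 m and z of jar3_mid in the frame of caddy_hole1 below 0.017 m) or (horizontal distance between jar3_mid and caddy_hole2 below 0.01 m and z of jar3_mid in the frame of caddy_hole2 below 0.017 m) or (horizontal distance between jar3_mid and caddy_hole3 below 0.01 m and z of jar3_mid in the frame of caddy_hole3 below 0.017 m)) and ((horizontal distance between jar4_mid and caddy_hole0 below 0.01 m and z of jar4_mid in the frame of caddy_hole0 below 0.017 m) or (horizontal distance between jar4_mid and caddy_hole1 below 0.01 m and z of jar4_mid in the frame of caddy_hole1 below 0.017 m) or (horizontal distance between jar4_mid and caddy_hole2 below 0.01 m and z of jar4_mid in the frame of caddy_hole2 below 0.017 m) or (horizontal distance between jar4_mid and caddy_hole3 below 0.01 m and z of jar4_mid in the frame of caddy_hole3 below 0.017 m)) and horizontal distance between each of cold1_mid, cold2_mid, cold3_mid and pan_grip below 0.08 m and z of each of cold1_mid, cold2_mid, cold3_mid in the frame of pan_grip below -0.073 m and (y of cold1_mid in the frame of pan_grip above 0.045 m or y of cold1_mid in the frame of pan_grip below -0.045 m) and (y of cold2_mid in the frame of pan_grip above 0.045 m or y of cold2_mid in the frame of pan_grip below -0.045 m) and (y of cold3_mid in the frame of pan_grip above 0.045 m or y of cold3_mid in the frame of pan_grip below -0.045 m)), for 0.2 s.
At the end, for the whole second after the job is handed in: The pan stands level on the hotplate, its axis within 30 mm of the plate's centre; the dial is above 1.4 rad; every warm jar stands upright (within 0.12 rad) and fully down (to 6 mm) in a bore of the caddy, every cold jar upright and fully down (to 8 mm) in a sleeve of the pan (horizontal distance between pan_grip and plate_top below 0.03 m and z of pan_grip in the frame of plate_top between 0.118 and 0.132 m and angle between pan_grip's own z axis and vertical below 0.07 rad and value of joint dial above 1.4 rad and ((horizontal distance between jar1_mid and caddy_hole0 below 0.01 m and z of jar1_mid in the frame of caddy_hole0 below 0.017 m) or (horizontal distance between jar1_mid and caddy_hole1 below 0.01 m and z of jar1_mid in the frame of caddy_hole1 below 0.017 m) or (horizontal distance between jar1_mid and caddy_hole2 below 0.01 m and z of jar1_mid in the frame of caddy_hole2 below 0.017 m) or (horizontal distance between jar1_mid and caddy_hole3 below 0.01 m and z of jar1_mid in the frame of caddy_hole3 below 0.017 m)) and angle between each of jar1_mid, jar2_mid, jar3_mid, jar4_mid, cold1_mid, cold2_mid, cold3_mid's own z axis and vertical below 0.12 rad and ((horizontal distance between jar2_mid and caddy_hole0 below 0.01 m and z of jar2_mid in the frame of caddy_hole0 below 0.017 m) or (horizontal distance between jar2_mid and caddy_hole1 below 0.01 m and z of jar2_mid in the frame of caddy_hole1 below 0.017 m) or (horizontal distance between jar2_mid and caddy_hole2 below 0.01 m and z of jar2_mid in the frame of caddy_hole2 below 0.017 m) or (horizontal distance between jar2_mid and caddy_hole3 below 0.01 m and z of jar2_mid in the frame of caddy_hole3 below 0.017 m)) and ((horizontal distance between jar3_mid and caddy_hole0 below 0.01 m and z of jar3_mid in the frame of caddy_hole0 below 0.017 m) or (horizontal distance between jar3_mid and caddy_hole1 below 0.01 m and z of jar3_mid in the frame of caddy_hole1 below 0.017 m) or (horizontal distance between jar3_mid and caddy_hole2 below 0.01 m and z of jar3_mid in the frame of caddy_hole2 below 0.017 m) or (horizontal distance between jar3_mid and caddy_hole3 below 0.01 m and z of jar3_mid in the frame of caddy_hole3 below 0.017 m)) and ((horizontal distance between jar4_mid and caddy_hole0 below 0.01 m and z of jar4_mid in the frame of caddy_hole0 below 0.017 m) or (horizontal distance between jar4_mid and caddy_hole1 below 0.01 m and z of jar4_mid in the frame of caddy_hole1 below 0.017 m) or (horizontal distance between jar4_mid and caddy_hole2 below 0.01 m and z of jar4_mid in the frame of caddy_hole2 below 0.017 m) or (horizontal distance between jar4_mid and caddy_hole3 below 0.01 m and z of jar4_mid in the frame of caddy_hole3 below 0.017 m)) and horizontal distance between each of cold1_mid, cold2_mid, cold3_mid and pan_grip below 0.08 m and z of each of cold1_mid, cold2_mid, cold3_mid in the frame of pan_grip below -0.073 m and (y of cold1_mid in the frame of pan_grip above 0.045 m or y of cold1_mid in the frame of pan_grip below -0.045 m) and (y of cold2_mid in the frame of pan_grip above 0.045 m or y of cold2_mid in the frame of pan_grip below -0.045 m) and (y of cold3_mid in the frame of pan_grip above 0.045 m or y of cold3_mid in the frame of pan_grip below -0.045 m)); the robot touches nothing.
It fails at once if the brush, mallet or try square is moved more than 30 mm (distance of any of brush, mallet, square from where it was at the start of the episode above 0.03 m).
It fails at once if a jar is tipped more than about 45 degrees (angle between any of jar1_mid, jar2_mid, jar3_mid, jar4_mid, cold1_mid, cold2_mid, cold3_mid's own z axis and vertical above 0.8 rad).
It fails at once if the pan is tipped more than about 30 degrees (angle between pan_grip's own z axis and vertical above 0.55 rad).
Of jar1, jar2, jar3, jar4 only 2 to 4 are there at a start; the rules pass over those that are not, and their reading is None.
Of cold1, cold2, cold3 only 2 to 3 are there at a start; the rules pass over those that are not, and their reading is None.
At some moment in a run one of pan, caddy may be knocked a few centimetres aside while the robot is not near it.
It also fails if it takes over 210 s, if anything falls off the work surface, if the arm or the gripper's body presses on something with over 40 N, if the wrist force passes 120 N, or if a joint passes its speed limit or range.

## Working session

There is one attempt and no reset: what is moved stays moved. The work goes in short steps, Python scripts to look and compute and a shell command to move; the robot and the scene stay as the last step left them, time stands still between calls to the robot, and variables do not carry over. Pictures are saved under pics/ and viewed, at most 14 in all, crops included, and the job is handed in when it is done.

```bash
mkdir -p pics; ls; python3 - <<'E'
from station import manip
import cv2,numpy as np
s=manip.read_state();print(s['position'],s['tcp_rot'],s['clock'])
for n in('scene','side','wrist'):
    f=manip.grab_frame(n);cv2.imwrite(f'pics/{n}0.png',f[:,:,::-1]);c=manip.calibration(n)
    print(n,{k:np.round(v,3).tolist() for k,v in c.items()})
print(manip.grip_point_offset)
a=cv2.imread('pics/scene0.png');b=cv2.imread('pics/side0.png')
E
```

```text
pics
[6.24202914e-01 1.08278112e-04 2.29955467e-01] [-3.13922040e+00 -2.80489627e-04  1.57079515e+00] 0.0
scene {'fx': 466.109, 'fy': 466.109, 'cx': 259.68, 'cy': 193.025, 'dist_coeffs': [-0.178, 0.0, 0.0, 0.0, 0.0], 'R': [[-0.761, 0.649, -0.014], [0.427, 0.484, -0.764], [-0.489, -0.587, -0.645]], 't': [0.417, -0.143, 1.682]}
side {'fx': 478.546, 'fy': 478.546, 'cx': 260.66, 'cy': 194.937, 'dist_coeffs': [0.065, 0.0, 0.0, 0.0, 0.0], 'R': [[-0.949, -0.316, -0.008], [-0.156, 0.489, -0.858], [0.276, -0.813, -0.513]], 't': [0.549, 0.2, 1.426]}
wrist {'fx': 271.461, 'fy': 271.461, 'cx': 254.996, 'cy': 191.707, 'dist_coeffs': [-0.016, 0.0, 0.0, 0.0, 0.0], 'hand_eye': [[0.001, -0.948, -0.319, 0.083], [1.0, 0.0, 0.001, 0.0], [-0.001, -0.319, 0.948, -0.143], [0.0, 0.0, 0.0, 1.0]]}
0.0187
```

View pics/scene0.png

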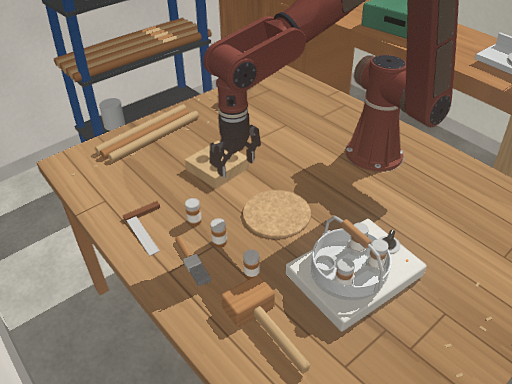

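View pics/side0.png

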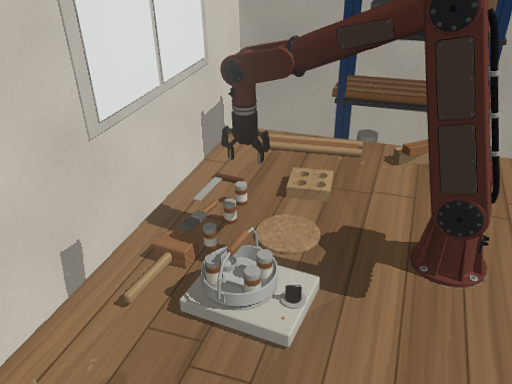

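The scene view shows the trivet at (277,213), the caddy at (218,163), the pan at about (350,265) on the hotplate, three cold jars at (193,211), (219,232) and (252,264), and the mallet, brush and square beyond them. The side view agrees, with the dial at (293,295).

```bash
cat > h.py <<'E'
from station import manip
import cv2,numpy as np
from scipy.spatial.transform import Rotation as Ro
def cam(n,s=None):
    c=manip.calibration(n);K=np.array([[c['fx'],0,c['cx']],[0,c['fy'],c['cy']],[0,0,1]]);d=np.array(c['dist_coeffs'],float)
    if n=='wrist':
        H=np.array(c['hand_eye']);T=np.eye(4);T[:3,:3]=Ro.from_euler('xyz',s['tcp_rot']).as_matrix();T[:3,3]=s['position']
        W=np.linalg.inv(T@H);R,t=W[:3,:3],W[:3,3]
    else: R,t=np.array(c['R']),np.array(c['t'])
    return K,d,R,t
def w(C,uv,z):
    K,d,R,t=C;p=cv2.undistortPoints(np.array([[uv]],float),K,d)[0,0]
    o=-R.T@t;v=R.T@np.array([*p,1]);return np.round((o+v*(z-o[2])/v[2])[:2],4)
def px(C,X):
    K,d,R,t=C;return cv2.projectPoints(np.array(X,float).reshape(-1,3),cv2.Rodrigues(R)[0],t,K,d)[0][:,0]
def snap(name):
    import json
    s=manip.read_state();f=manip.grab_frame('wrist');cv2.imwrite(f'pics/{name}.png',f[:,:,::-1])
    json.dump({k:np.array(s[k]).tolist() for k in('position','tcp_rot','clock')},open(f'pics/{name}.json','w'))
    return f
def wc(name):
    import json;return cam('wrist',json.load(open(f'pics/{name}.json')))
def tool(target,yaw=None):
    """shift in cm along present tool axes, to a TCP target; uses measured pose"""
    s=manip.read_state();R=Ro.from_euler('xyz',s['tcp_rot']).as_matrix()
    return np.round(R.T@(np.array(target)-s['position'])*100,2)
E
python3 - <<'E'
from h import *
S=cam('scene');D=cam('side')
for n,a,b,z in [('trivet',(277,213),(289,234),.012),('caddy',(218,160),(312,180),.045),('c1lid',(193,202),(241,185),.078),('c2lid',(219,224),(230,203),.078),('c3lid',(252,256),(210,228),.078),('panrim',(352,250),(240,267),.109),('grip',(360,232),(238,243),.189),('dial',(391,234),(293,288),.09)]:
    print(n,w(S,a,z),w(D,b,z))
a=cv2.imread('pics/scene0.png')[205:325,280:440];b=cv2.imread('pics/side0.png')[220:340,170:330]
cv2.imwrite('pics/crop0.png',np.hstack([cv2.resize(x,None,fx=2.5,fy=2.5,interpolation=2) for x in(a,b)]))
E
```

```text
trivet [0.4883 0.0116] [0.4761 0.0202]
caddy [ 0.485  -0.2927] [ 0.4752 -0.2908]
c1lid [ 0.6912 -0.1347] [ 0.6914 -0.1224]
c2lid [ 0.6889 -0.0088] [6.841e-01 5.000e-04]
c3lid [0.696 0.144] [0.6889 0.1526]
panrim [0.5095 0.3189] [0.5235 0.332 ]
grip [0.5138 0.3356] [0.5246 0.3364]
dial [0.3703 0.3412] [0.377  0.3462]
```

View pics/crop0.png

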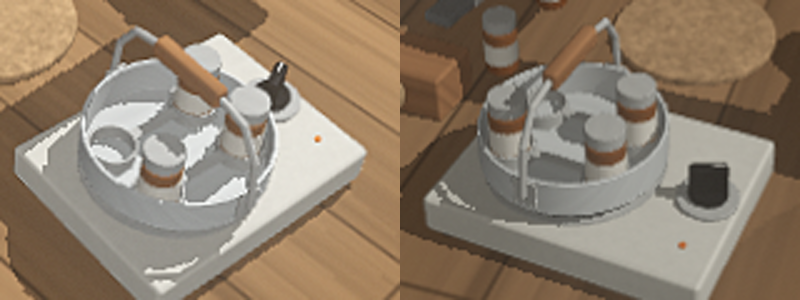

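The crop shows three warm jars (one sleeve empty) and the hoop handle on the pan. The dial bar is visible on the housing. I'll go above the pan for a wide wrist view.

```bash
python3 -m inch '[[[0,0,0,0,0,-10,0],[0,0,0,36,-12,-17,0],[0,0,0,36,-12,-17,0],[0,0,0,36,-12,-17,0],[0,0,0,36,-12,-17,0],[0,0,0,36,-12,-17,0],[0,0,0,36,-12,-17,0],[0,0,0,36,-12,-17,0],[0,0,0,36,-12,-17,0],[0,0,0,36,-12,-17,0],[0,0,0,36,-12,-17,0],[0,0,0,36,-12,-17,0]]]' && python3 -c "
from h import *
snap('w1')"
```

```text
clock: 1.65
position: [0.5055, 0.3588, 0.4008]
tcp_rot: [-3.141, 0.001, 1.569]
contact_force: [-0.1, -0.2, 0.1]
grip_width: 0.0854
finger_force: 0.0
```

View pics/w1.png

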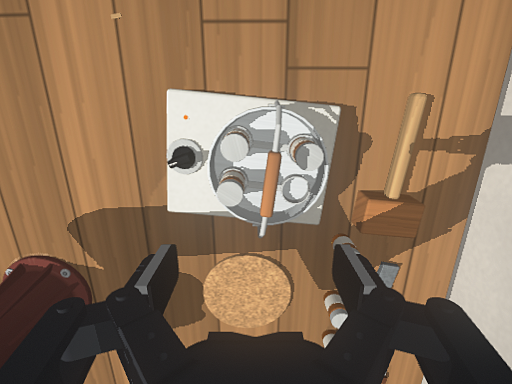

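The wrist view shows the pan at (268,165), with its grip from (274,152) to (267,217). The housing corners are at (167,90), (342,107), (322,224) and (168,211), the dial at (185,157) and the trivet at (247,290). Next I'll segment the image and measure.

```bash
python3 - <<'E'
from h import *
f=cv2.imread('pics/w1.png');C=wc('w1');hsv=cv2.cvtColor(f,cv2.COLOR_BGR2HSV)
# grip
m=np.zeros(f.shape[:2],np.uint8);m[145:225,255:285]=1
g=((hsv[...,1]>110)&(m>0)&(hsv[...,0]<20)).astype(np.uint8)
n,l,st,ce=cv2.connectedComponentsWithStats(g);k=1+st[1:,4].argmax();ys,xs=np.where(l==k)
r=cv2.minAreaRect(np.c_[xs,ys].astype(np.float32));b=cv2.boxPoints(r);print('grip',r)
P=np.array([w(C,p,.196) for p in b]);print('gc',P.mean(0));
e=[P[i+1]-P[i] for i in range(3)];L=max(e,key=np.linalg.norm);print('len',np.linalg.norm(L),'ang',np.degrees(np.arctan2(L[1],L[0])))
# housing
H=np.array([w(C,p,.052) for p in [(167,90),(342,107),(322,224),(168,211)]]);print(H,[np.linalg.norm(H[i]-H[(i+1)%4]).round(3) for i in range(4)])
for n,p,z in [('trivet',(247,290.5),.012),('dial',(185,157),.06),('b0',(169,164),.09),('b1',(195,150),.09)]:print(n,w(C,p,z))
for n,p in [('A',(234.5,142)),('B',(309,151)),('C',(231,192))]:print(n,w(C,p,.147))
print('empty',w(C,(296,188),.087))
cv2.imwrite('pics/c1.png',cv2.resize(f[80:240,150:350],None,fx=3.7,fy=3.7,interpolation=cv2.INTER_CUBIC))
E
```

```text
grip ((269.7656555175781, 184.306396484375), (12.68798542022705, 64.71841430664062), 8.91492748260498)
gc [0.52575 0.33295]
len 0.09061992054730571 ang -97.22696602691744
[[0.3566 0.4587]
 [0.6573 0.4305]
 [0.6397 0.2075]
 [0.3355 0.236 ]] [np.float64(0.302), np.float64(0.224), np.float64(0.306), np.float64(0.224)]
trivet [0.487  0.0159]
dial [0.38   0.3447]
b0 [0.3594 0.3387]
b1 [0.4056 0.3625]
A [0.4765 0.384 ]
B [0.5856 0.3708]
C [0.4692 0.3073]
empty [0.5787 0.2943]
```

View pics/c1.png

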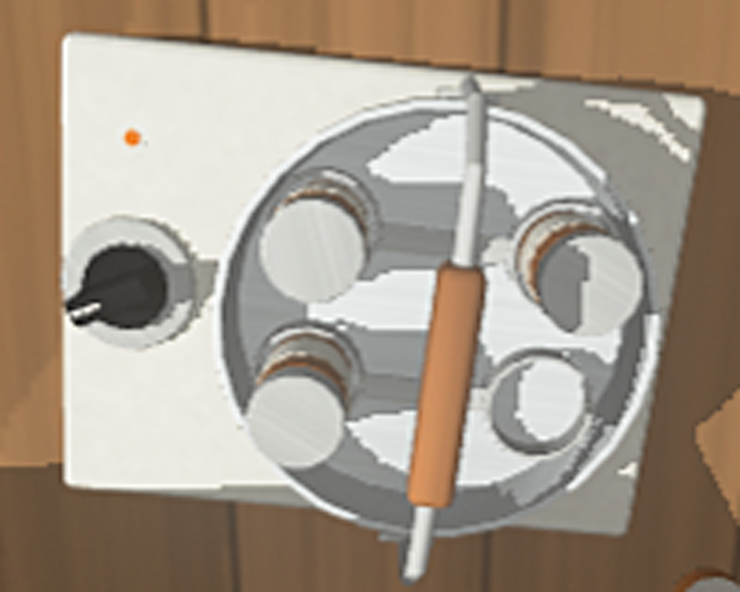

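The crop confirms three warm jars at lids (311,247), (590,285) and (297,420), with one empty sleeve at (538,402). Plate centre works out at about (.530,.330), the dial at (.380,.344), and the grip at (.526,.333) lying at about 83°. Next is gripping the handle.

```bash
python3 -m inch '[[[0,0,0.126,-2.6,2.0,6,0],[0,0,0.126,-2.6,2.0,12,0],[0,0,0.126,-2.6,2.0,17,0],[0,0,0.126,-2.6,2.0,20,0],[0,0,0.126,-2.6,2.0,23.1,0],[0,0,0.126,-2.6,2.0,23.1,0],[0,0,0.126,-2.6,2.0,23.1,255],[0,0,0.126,-2.6,2.0,23.1,255],[0,0,0.126,-2.6,2.0,23.1,255],[0,0,0.126,-2.6,2.0,23.1,255],[0,0,0.126,-2.6,2.0,23.1,255],[0,0,0.126,-2.6,2.0,23.1,255]]]' 100
```

```text
clock: 3.2
position: [0.5261, 0.3343, 0.1717]
tcp_rot: [3.139, -0.001, 1.445]
contact_force: [1.5, 0.0, 4.5]
grip_width: 0.0167
finger_force: 98.0
```

```bash
python3 -m inch '[[[0,0,0,0,0,-1,255],[0,0,0,0,0,-3,255],[0,0,0,0,0,-5,255],[0,0,0,-1,0,-6,255],[0,0,0,-3,0,-6,255],[0,0,0,-6,0,-6,255],[0,0,0,-9.5,0,-6,255],[0,0,0,-13,0,-6,255],[0,0,0,-16.5,0,-6,255],[0,0,0,-20,0,-6,255],[0,0,0,-23.5,0,-6,255],[0,0,0,-27,0,-6,255]]]' && python3 -m inch '[[[0,0,0,-2.5,0.1,0,255],[0,0,0,-4.2,0.1,0,255],[0,0,0,-5,0.1,0,255],[0,0,0,-5,0.1,2,255],[0,0,0,-5,0.1,5,255],[0,0,0,-5,0.1,7.5,255],[0,0,0,-5,0.1,9,255],[0,0,0,-5,0.1,10,255],[0,0,0,-5,0.1,10.5,255],[0,0,0,-5,0.1,10.8,255],[0,0,0,-5,0.1,10.8,255],[0,0,0,-5,0.1,10.8,255]]]'
```

```text
clock: 4.7
position: [0.4893, 0.0638, 0.2293]
tcp_rot: [-3.14, 0.001, 1.444]
contact_force: [0.2, -0.3, -7.3]
grip_width: 0.0163
finger_force: 98.0
clock: 6.2
position: [0.4863, 0.0164, 0.1229]
tcp_rot: [3.14, -0.0, 1.445]
contact_force: [0.7, 0.6, -8.1]
grip_width: 0.0165
finger_force: 98.1
```

```bash
python3 -m inch '[[[0,0,0,0,0,0.2,255],[0,0,0,0,0,0.35,255],[0,0,0,0,0,0.35,255]]]'
```

```text
clock: 6.58
position: [0.4861, 0.0162, 0.1196]
tcp_rot: [3.141, 0.0, 1.445]
contact_force: [-1.6, -1.4, -0.7]
grip_width: 0.0166
finger_force: 99.0
```

```bash
python3 -m inch '[[[0,0,0,0,0,0,0],[0,0,0,0,0,0,0],[0,0,0,0,0,0,0],[0,0,0,0,0,0,0],[0,0,0,0,0,-3,0],[0,0,0,0,0,-9,0],[0,0,0,-3,2,-14,0],[0,0,0,-8,5,-19,0],[0,0,0,-13,6,-24,0],[0,0,0,-13,6,-30,0],[0,0,0,-13,6,-31,0],[0,0,0,-13,6,-31,0]]]' && python3 -c "
from h import *
snap('w2')"
```

```text
clock: 8.07
position: [0.53, -0.1208, 0.4318]
tcp_rot: [3.136, 0.001, 1.444]
contact_force: [-0.6, -0.2, -0.8]
grip_width: 0.0854
finger_force: 0.0
```

View pics/w2.png

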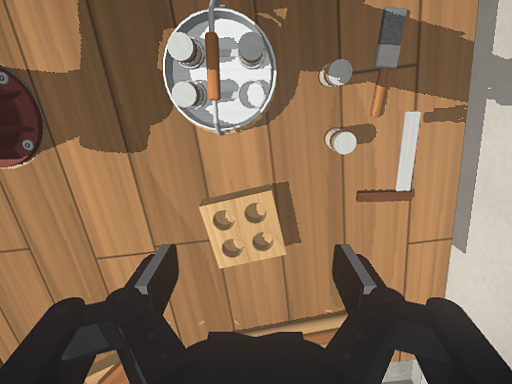

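The view shows the pan standing on the trivet with lids at (182,46), (251,49) and (186,95), and the empty sleeve at (252,95). The caddy bores are at (224,220), (256,212), (232,247) and (263,241), and the cold lids at (341,72) and (344,142).

```bash
python3 - <<'E'
from h import *
f=cv2.imread('pics/w2.png');C=wc('w2');hsv=cv2.cvtColor(f,cv2.COLOR_BGR2HSV)
m=np.zeros(f.shape[:2],np.uint8);m[25:105,200:225]=1
g=((hsv[...,1]>110)&(m>0)&(hsv[...,0]<20)).astype(np.uint8)
n,l,st,ce=cv2.connectedComponentsWithStats(g);k=1+st[1:,4].argmax();ys,xs=np.where(l==k)
b=cv2.boxPoints(cv2.minAreaRect(np.c_[xs,ys].astype(np.float32)))
P=np.array([w(C,p,.146) for p in b]);e=[P[i+1]-P[i] for i in range(3)];L=max(e,key=np.linalg.norm);L=L*np.sign(L[1])
a=np.arctan2(L[1],L[0]);c=P.mean(0);print('grip',c,np.linalg.norm(L),'ang',a)
for sx in(1,-1):
  for sy in(1,-1):
    q=c+np.array([[np.cos(a),-np.sin(a)],[np.sin(a),np.cos(a)]])@[.036*sx,.056*sy];print('sleeve',q.round(4),px(C,[*q,.095]).round(0))
for p in[(182,46),(251,49),(186,95)]:print('lid',w(C,p,.095))
print('empty',w(C,(252,95),.035))
B=np.array([w(C,p,.045) for p in[(224,220),(256,212),(232,247),(263,241)]]);print('bores',B,'c',B.mean(0),[np.linalg.norm(B[i]-B[j]).round(3) for i,j in((0,1),(2,3),(0,2),(1,3))])
for p in[(341,72),(344,142)]:print('cold',w(C,p,.078))
# refine lids by least-edge: print bright blob centroid
cv2.imwrite('pics/c2.png',np.hstack([cv2.resize(x,None,fx=3.2,fy=3.2,interpolation=cv2.INTER_CUBIC) for x in(f[0:160,155:285],f[180:340,180:300])]))
E
```

```text
grip [0.487525 0.0146  ] 0.08928454513520243 ang 1.456304863433587
sleeve [0.436  0.0568] [[180.  46.]]
sleeve [0.5473 0.044 ] [[251.  45.]]
sleeve [ 0.4278 -0.0148] [[184.  94.]]
sleeve [ 0.539  -0.0276] [[252.  93.]]
lid [0.4388 0.0567]
lid [0.5466 0.0386]
lid [ 0.4302 -0.0162]
empty [ 0.5392 -0.0292]
bores [[ 0.4474 -0.2713]
 [ 0.5174 -0.2617]
 [ 0.4543 -0.3381]
 [ 0.5241 -0.3321]] c [ 0.4858 -0.3008] [np.float64(0.071), np.float64(0.07), np.float64(0.067), np.float64(0.071)]
cold [ 0.6933 -0.0121]
cold [ 0.6955 -0.1312]
```

View pics/c2.png

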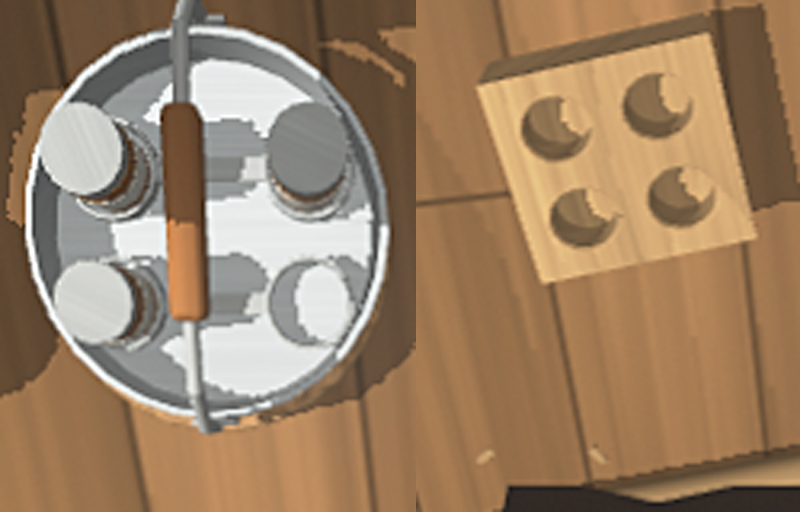

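The lids match the predicted sleeves to within a pixel. The bore centres come from a rigid fit with the caddy at (.486,-.301) and angle .105. First I move the near jar by (.428,-.015), with the fingers closing along the pan's x so they stay clear of the handle.

```bash
python3 -m inch '[[[0,0,0.18,2,-2,0,76],[0,0,0.36,4,-4,0,76],[0,0,0.54,6,-6,0,76],[0,0,0.72,8,-8,2,76],[0,0,0.9,9.2,-10,6,76],[0,0,1.08,9.2,-11.5,10,76],[0,0,1.26,9.2,-11.5,14,76],[0,0,1.44,9.2,-11.5,18,76],[0,0,1.559,9.2,-11.5,21.7,76],[0,0,1.559,9.2,-11.5,21.7,76],[0,0,1.559,9.2,-11.5,21.7,76]]]' && python3 -c "
from h import *
s=manip.read_state();print(s['qpos']);print(tool((.4278,-.0148,.056)))"
```

```text
clock: 9.5
position: [0.4263, -0.0141, 0.2118]
tcp_rot: [-3.142, 0.001, -0.112]
contact_force: [-0.6, -0.1, 1.1]
grip_width: 0.0599
finger_force: 0.0
[-1.97984481e-01 -2.08485303e-01  2.07782004e+00  2.17266407e-05
  1.27276725e+00  1.48489628e+00]
[ 0.16  0.05 15.58]
```

```bash
python3 -m inch '[[[0,0,0,0.2,0,5,76],[0,0,0,0.2,0,10,76],[0,0,0,0.2,0,13,76],[0,0,0,0.2,0,15,76],[0,0,0,0.2,0,15.5,76],[0,0,0,0.2,0,15.5,76],[0,0,0,0.2,0,15.5,255],[0,0,0,0.2,0,15.5,255],[0,0,0,0.2,0,15.5,255],[0,0,0,0.2,0,15.5,255]]]' 40
```

```text
clock: 10.75
position: [0.4301, -0.015, 0.0585]
tcp_rot: [3.141, -0.003, -0.114]
contact_force: [0.0, -1.1, 6.2]
grip_width: 0.0413
finger_force: 40.3
```

```bash
python3 -m inch '[[[0,0,0,0,0,-1.5,255],[0,0,0,0,0,-5,255],[0,0,0,0,0,-10,255],[0,0,0,0,1.5,-13,255],[0,0,-0.05,1,5,-13,255],[0,0,-0.1,2,10,-13,255],[0,0,-0.15,3,15,-13,255],[0,0,-0.2,4,20,-13,255],[0,0,-0.22,5,25,-13,255],[0,0,-0.22,6.1,29,-13,255],[0,0,-0.22,6.1,31.9,-13,255],[0,0,-0.22,6.1,31.9,-10,255]]]' && python3 -m inch '[[[0,0,0,0,0,2,255],[0,0,0,0,0,5.0,255],[0,0,0,0,0,5.0,255]]]' && python3 - <<'E'
from h import *
f=snap('w3');C=wc('w3');print(tool((.4547,-.3393,.10)))
g=cv2.resize(f[:,:,::-1],None,fx=1.5,fy=1.5)
for q in[(.5169,-.2623),(.4473,-.2697),(.5243,-.3319),(.4547,-.3393)]:
    t=np.linspace(0,6.28,40);P=px(C,np.c_[q[0]+.023*np.cos(t),q[1]+.023*np.sin(t),t*0+.045])*1.5
    cv2.polylines(g,[P.astype(np.int32)],True,(0,0,255),1)
cv2.imwrite('pics/w3o.png',g)
E
```

```text
clock: 12.25
position: [0.4544, -0.3427, 0.1603]
tcp_rot: [3.135, -0.005, 0.103]
contact_force: [0.9, 0.6, -1.2]
grip_width: 0.0412
finger_force: 41.2
clock: 12.62
position: [0.4505, -0.3363, 0.1043]
tcp_rot: [-3.136, 0.005, 0.106]
contact_force: [-0.7, -0.2, -1.3]
grip_width: 0.0412
finger_force: 41.2
[0.28 0.21 0.61]
```

View pics/w3o.png

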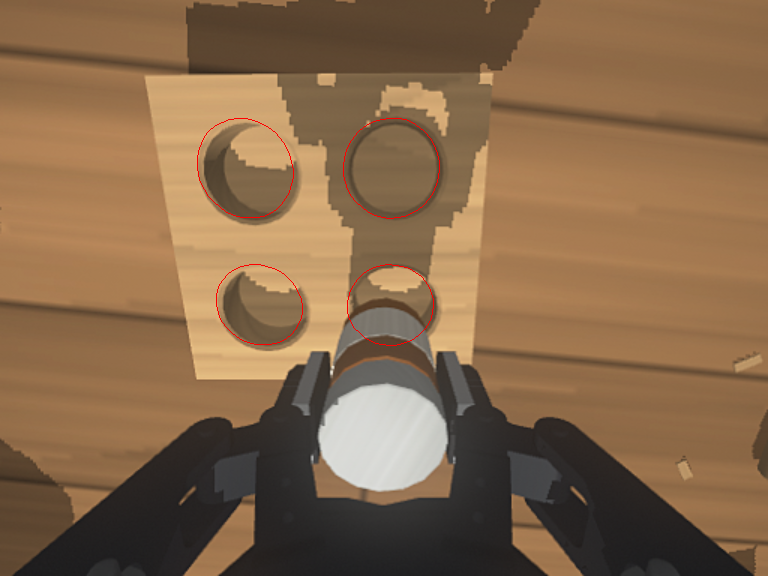

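The overlay shows the predicted bore rims about 2–4 px up and left of the real ones at (250,172), (395,170) and (262,307), while the arm is still settling. I'll let it settle and fit the caddy pose to the edges.

```bash
cat >> h.py <<'E'
from scipy.optimize import least_squares
def fitpose(name,x0,feats,lim=6):
    """fit (x,y,th) so that projected model points lie on Canny edges. feats: Nx3 in object frame"""
    C=wc(name);g=cv2.GaussianBlur(cv2.imread(f'pics/{name}.png',0),(3,3),0)
    D=cv2.distanceTransform(255-cv2.Canny(g,40,100),cv2.DIST_L2,5)
    def pr(p):
        c,s=np.cos(p[2]),np.sin(p[2]);X=np.c_[p[0]+c*feats[:,0]-s*feats[:,1],p[1]+s*feats[:,0]+c*feats[:,1],feats[:,2]];return px(C,X)
    def f(p):
        u=pr(p).astype(np.float32);d=cv2.remap(D,u[:,:1].copy(),u[:,1:].copy(),cv2.INTER_LINEAR,borderValue=lim)[:,0]
        return np.minimum(d,lim)/lim
    best=min(((np.sum(f(np.array(x0)+[a,b,c])),a,b,c) for a in np.arange(-.01,.0101,.001) for b in np.arange(-.01,.0101,.001) for c in np.arange(-.06,.061,.015)))
    p=np.array(x0)+best[1:];r=least_squares(f,p,loss='soft_l1',diff_step=1e-4,x_scale=[.002,.002,.02]);return r.x.round(4),round(float(f(r.x).mean()),3),round(best[0]/len(feats),3)
t=np.linspace(0,2*np.pi,50,endpoint=False)
BORES=np.array([[.035,.035],[-.035,.035],[.035,-.035],[-.035,-.035]])
e=np.linspace(-.078,.078,60)
CADDY=np.vstack([np.c_[bx+.023*np.cos(t),by+.023*np.sin(t),t*0+.045] for bx,by in BORES]+[np.c_[e,e*0+s*.078,e*0+.045] for s in(1,-1)]+[np.c_[e*0+s*.078,e,e*0+.045] for s in(1,-1)])
def bores(p):
    c,s=np.cos(p[2]),np.sin(p[2]);return (np.array(p[:2])+BORES@np.array([[c,s],[-s,c]])).round(4)
E
python3 -m inch '[[[0,0,0,0,0,0,255],[0,0,0,0,0,0,255]]]'; python3 - <<'E'
from h import *
snap('w4');p=fitpose('w4',(.4858,-.3008,.105),CADDY);print(p,bores(p[0]));print(fitpose('w2',(.4858,-.3008,.105),CADDY))
print(tool((*bores(p[0])[3],.07)))
E
```

```text
clock: 12.92
position: [0.4536, -0.3393, 0.1086]
tcp_rot: [3.139, -0.002, 0.106]
contact_force: [0.7, 0.7, -0.3]
grip_width: 0.0409
finger_force: 41.2
(array([ 0.4843, -0.303 ,  0.1063]), 0.205, np.float32(0.21)) [[ 0.5154 -0.2645]
 [ 0.4458 -0.2719]
 [ 0.5228 -0.3341]
 [ 0.4532 -0.3415]]
(array([ 0.4829, -0.3024,  0.1051]), 0.099, np.float32(0.097))
[-0.06  0.22  3.84]
```

```bash
python3 - <<'E'
from h import *
C=wc('w4');g=cv2.imread('pics/w4.png');m=((g.min(2)>185)&(g.max(2)-g.min(2)<25)).astype(np.uint8);m[:240]=0
n,l,st,ce=cv2.connectedComponentsWithStats(m);k=1+st[1:,4].argmax();print(st[k],ce[k])
import json;s=json.load(open('pics/w4.json'))
c=max(cv2.findContours((l==k).astype(np.uint8),0,1)[0],key=len);E=cv2.fitEllipse(cv2.convexHull(c));print(E,w(C,E[0],s['position'][2]+.0365),s['position'])
E
```

```text
[ 213  256   85   71 4643] [254.90501831 291.46500108]
((254.8865509033203, 291.3159484863281), (70.4219970703125, 84.58032989501953), 91.0442886352539) [ 0.4509 -0.339 ] [0.4536483884719515, -0.3392910236843738, 0.10862339253760198]
```

```bash
python3 -m inch '[[[0,0,0,0.2,0.25,0,255],[0,0,0,0.2,0.25,1,255],[0,0,0,0.2,0.25,2,255],[0,0,0,0.2,0.25,2.7,255],[0,0,0,0.2,0.25,3.3,255],[0,0,0,0.2,0.25,3.3,255]]]'
```

```text
clock: 13.72
position: [0.4568, -0.3412, 0.0737]
tcp_rot: [3.14, -0.004, 0.105]
contact_force: [5.2, -0.2, 0.8]
grip_width: 0.0413
finger_force: 41.9
```

```bash
python3 -m inch '[[[0,0,0,0.1,0,0.5,255],[0,0,0,0.1,0,1,255],[0,0,0,0.1,0,1.5,255],[0,0,0,0.1,0,1.7,255],[0,0,0,0.1,0,1.7,255]]]'
```

```text
clock: 14.35
position: [0.4567, -0.3412, 0.0586]
tcp_rot: [3.141, -0.001, 0.106]
contact_force: [0.7, 2.0, 10.5]
grip_width: 0.0411
finger_force: 42.9
```

Seated. Release and fetch the next jar.

```bash
python3 -m inch '[[[0,0,0,0,0,-0.1,85],[0,0,0,0,0,-0.1,85],[0,0,0,0,0,-0.1,85],[0,0,0,0,0,-5,85],[0,0,0,0,0,-10,85],[0,0,0,0,-5,-15,76],[0,0,0.1,1,-11,-15,76],[0,0,0.22,2.2,-17,-15,76],[0,0,0.22,2.2,-23,-15,76],[0,0,0.22,2.2,-29,-15,76],[0,0,0.22,2.2,-35,-15,76],[0,0,0.22,2.2,-39.8,-15,76]]]' && python3 -m inch '[[[0,0,0,0,0,0,76],[0,0,0,0,0,0,76],[0,0,0,0,0,0,76]]]' && python3 - <<'E'
from h import *
f=snap('w5');print(tool((.436,.0568,.06)))
C=wc('w5');E=px(C,[[.436,.0568,.095],[.4278,-.0148,.035],[.4875,.0146,.146],[.5473,.044,.095]]);print(E.round(0))
E
```

```text
clock: 15.85
position: [0.4345, 0.0593, 0.2063]
tcp_rot: [3.141, 0.001, -0.113]
contact_force: [0.1, 0.3, 0.9]
grip_width: 0.06
finger_force: 0.0
clock: 16.23
position: [0.4359, 0.0563, 0.2066]
tcp_rot: [3.141, 0.0, -0.116]
contact_force: [-0.5, 0.5, -0.2]
grip_width: 0.0602
finger_force: 0.0
[ 1.000e-02 -6.000e-02  1.467e+01]
[[255. 189.]
 [315. 173.]
 [304. 138.]
 [255.  64.]]
```

View pics/w5.png

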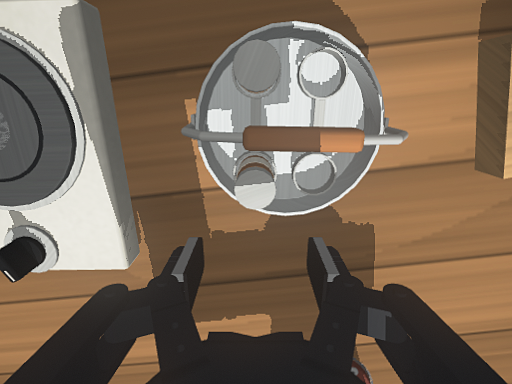

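Jar A's lid is at (255,192), against (255,189) predicted, so I descend. The emptied sleeve is at (315,173) and jar B at (256,66), both as modelled.

```bash
python3 -m inch '[[[0,0,0,0,0,5,76],[0,0,0,0,0,10,76],[0,0,0,0,0,13,76],[0,0,0,0,0,14.5,76],[0,0,0,0,0,14.7,76],[0,0,0,0,0,14.7,76],[0,0,0,0,0,14.7,255],[0,0,0,0,0,14.7,255],[0,0,0,0,0,14.7,255],[0,0,0,0,0,14.7,255]]]' 40
```

```text
clock: 17.52
position: [0.4373, 0.0573, 0.0614]
tcp_rot: [3.141, -0.003, -0.114]
contact_force: [-0.4, -1.8, 6.3]
grip_width: 0.041
finger_force: 40.3
```

```bash
python3 -m inch '[[[0,0,0,0,0,-1.5,255],[0,0,0,0,0,-6,255],[0,0,0,0,0,-11,255],[0,0,0,0,2,-14,255],[0,0,0,0,7,-14,255],[0,0,-0.05,1,12,-14,255],[0,0,-0.1,3,17,-14,255],[0,0,-0.15,6,22,-14,255],[0,0,-0.2,9,27,-14,255],[0,0,-0.22,12,32,-14,255],[0,0,-0.22,13,37,-13,255],[0,0,-0.22,13.1,37.9,-9,255]]]' && python3 -m inch '[[[0,0,0,0,0,2,255],[0,0,0,0,0,4.5,255],[0,0,0,0,0,4.5,255],[0,0,0,0,0,4.5,255],[0,0,0,0,0,4.5,255]]]' && python3 - <<'E'
from h import *
snap('w6');p=fitpose('w6',(.4843,-.303,.106),CADDY);print(p,bores(p[0]));print(tool((.5241,-.334,.0614)))
E
```

```text
clock: 19.02
position: [0.5253, -0.3393, 0.1534]
tcp_rot: [3.135, -0.006, 0.103]
contact_force: [1.2, 0.7, -1.3]
grip_width: 0.041
finger_force: 41.4
clock: 19.65
position: [0.5239, -0.3343, 0.1068]
tcp_rot: [3.139, -0.002, 0.106]
contact_force: [-0.3, -0.6, -0.2]
grip_width: 0.0411
finger_force: 41.4
(array([ 0.4844, -0.303 ,  0.1051]), 0.425, np.float32(0.426)) [[ 0.5155 -0.2645]
 [ 0.4459 -0.2719]
 [ 0.5229 -0.3341]
 [ 0.4533 -0.3415]]
[ 0.03 -0.04  4.52]
```

```bash
python3 -m inch '[[[0,0,0,0,0,1,255],[0,0,0,0,0,1.8,255],[0,0,0,0,0,2.4,255],[0,0,0,0,0,2.8,255],[0,0,0,0,0,3.2,255],[0,0,0,0,0,3.2,255]]]'
```

```text
clock: 20.45
position: [0.5227, -0.3339, 0.0723]
tcp_rot: [-3.141, 0.0, 0.106]
contact_force: [0.5, 0.5, -0.7]
grip_width: 0.0412
finger_force: 41.4
```

```bash
python3 -m inch '[[[0,0,0,0,0,0.5,255],[0,0,0,0,0,0.9,255],[0,0,0,0,0,1.2,255],[0,0,0,0,0,1.3,255],[0,0,0,0,0,1.3,255]]]'
```

```text
clock: 21.08
position: [0.523, -0.3341, 0.0614]
tcp_rot: [-3.141, 0.0, 0.106]
contact_force: [-1.0, 0.6, 7.0]
grip_width: 0.0406
finger_force: 42.0
```

```bash
python3 -m inch '[[[0,0,0,0,0,-0.1,85],[0,0,0,0,0,-0.1,85],[0,0,0,0,0,-0.1,85],[0,0,0,0,0,-5,85],[0,0,0,0,0,-10,85],[0,0,0,0,-5,-15,76],[0,0,0.1,2,-11,-15,76],[0,0,0.22,4,-17,-15,76],[0,0,0.22,6.4,-23,-15,76],[0,0,0.22,6.4,-29,-15,76],[0,0,0.22,6.4,-34,-15,76],[0,0,0.22,6.4,-37.3,-15,76]]]' && python3 -m inch '[[[0,0,0,0,0,0,76],[0,0,0,0,0,0,76],[0,0,0,0,0,0,76]]]' && python3 - <<'E'
from h import *
f=snap('w7');print(tool((.5473,.044,.06)))
C=wc('w7');E=px(C,[[.5473,.044,.095],[.4875,.0146,.146]]);print(E.round(0))
g=cv2.imread('pics/w7.png');hsv=cv2.cvtColor(g,cv2.COLOR_BGR2HSV)
x,y=E[0];x0,y0=E[1];m=np.zeros(g.shape[:2],bool);m[int(y0)-30:int(y0)+30,int(x0)-100:int(x0)+100]=1
k=((hsv[...,1]>110)&m&(hsv[...,0]<12)).astype(np.uint8);n,l,st,ce=cv2.connectedComponentsWithStats(k);print(ce[1+st[1:,4].argmax()],st[1:,4].max())
cv2.imwrite('pics/w7c.png',cv2.resize(g[60:300,130:390],None,fx=2,fy=2))
E
```

```text
clock: 22.58
position: [0.5462, 0.0464, 0.2095]
tcp_rot: [-3.141, 0.001, -0.112]
contact_force: [1.1, 0.4, -0.5]
grip_width: 0.0599
finger_force: 0.0
clock: 22.95
position: [0.5472, 0.0425, 0.2097]
tcp_rot: [3.141, -0.0, -0.116]
contact_force: [0.2, -0.3, 0.0]
grip_width: 0.0596
finger_force: 0.0
[-0.   -0.16 14.97]
[[254. 188.]
 [295. 266.]]Traceback (most recent call last):
  File "<stdin>", line 6, in <module>
ValueError: attempt to get argmax of an empty sequence
```

View pics/w7.png

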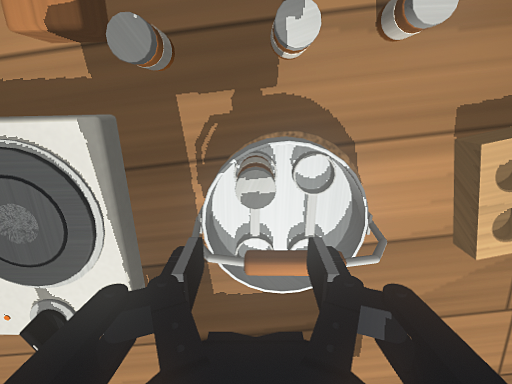

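Jar B's lid is at (256,190), against (254,188) predicted, and the handle is where modelled at (278,263), so the pan hasn't moved. The three cold jars are visible at the top. Now I descend on B.

```bash
python3 -m inch '[[[0,0,0,0,-0.15,5,76],[0,0,0,0,-0.15,10,76],[0,0,0,0,-0.15,13,76],[0,0,0,0,-0.15,14.5,76],[0,0,0,0,-0.15,14.9,76],[0,0,0,0,-0.15,14.9,76],[0,0,0,0,-0.15,14.9,255],[0,0,0,0,-0.15,14.9,255],[0,0,0,0,-0.15,14.9,255],[0,0,0,0,-0.15,14.9,255]]]' 40
```

```text
clock: 24.25
position: [0.5487, 0.0448, 0.0626]
tcp_rot: [3.141, -0.003, -0.114]
contact_force: [-0.2, -2.3, 6.5]
grip_width: 0.0413
finger_force: 40.1
```

```bash
python3 -m inch '[[[0,0,0,0,0,-1.5,255],[0,0,0,0,0,-6,255],[0,0,0,0,0,-11,255],[0,0,0,0,2,-14,255],[0,0,0,0,7,-14,255],[0,0,-0.05,0,12,-14,255],[0,0,-0.1,0,17,-14,255],[0,0,-0.15,0,22,-14,255],[0,0,-0.2,0.4,27,-14,255],[0,0,-0.22,0.4,30,-14,255],[0,0,-0.22,0.4,31.1,-13,255],[0,0,-0.22,0.4,31.1,-9.5,255]]]' && python3 -m inch '[[[0,0,0,0,0,2,255],[0,0,0,0,0,4.5,255],[0,0,0,0,0,4.5,255],[0,0,0,0,0,4.5,255],[0,0,0,0,0,4.5,255]]]' && python3 - <<'E'
from h import *
snap('w8');p=fitpose('w8',(.4843,-.303,.106),CADDY);print(p,bores(p[0]));print(tool((.5172,-.2645,.0626)))
E
```

```text
clock: 25.75
position: [0.5173, -0.2654, 0.1575]
tcp_rot: [3.139, -0.005, 0.104]
contact_force: [0.5, 0.3, -2.1]
grip_width: 0.041
finger_force: 40.7
clock: 26.38
position: [0.5168, -0.2646, 0.1124]
tcp_rot: [3.14, -0.002, 0.106]
contact_force: [-0.3, 0.2, -1.1]
grip_width: 0.0413
finger_force: 40.6
(array([ 0.4842, -0.3032,  0.1058]), 0.43, np.float32(0.429)) [[ 0.5153 -0.2647]
 [ 0.4457 -0.2721]
 [ 0.5227 -0.3343]
 [ 0.4531 -0.3417]]
[ 0.04 -0.02  4.98]
```

```bash
python3 -m inch '[[[0,0,0,0,0,1.2,255],[0,0,0,0,0,2.3,255],[0,0,0,0,0,2.9,255],[0,0,0,0,0,3.4,255],[0,0,0,0,0,3.7,255],[0,0,0,0,0,3.7,255]]]'
```

```text
clock: 27.18
position: [0.517, -0.2644, 0.0737]
tcp_rot: [3.141, -0.003, 0.106]
contact_force: [5.6, 1.2, 0.1]
grip_width: 0.0411
finger_force: 41.6
```

```bash
python3 -m inch '[[[0,0,0,0.1,0,0.4,255],[0,0,0,0.1,0,0.8,255],[0,0,0,0.1,0,1.1,255],[0,0,0,0.1,0,1.2,255],[0,0,0,0.1,0,1.2,255]]]'
```

```text
clock: 27.8
position: [0.517, -0.2643, 0.062]
tcp_rot: [3.141, -0.001, 0.106]
contact_force: [5.4, 0.9, 1.7]
grip_width: 0.0409
finger_force: 41.8
```

```bash
python3 -m inch '[[[0,0,0,0.1,0,0.15,255],[0,0,0,0.1,0,0.15,255]]]'
```

```text
clock: 28.05
position: [0.5174, -0.2644, 0.0619]
tcp_rot: [-3.141, 0.002, 0.106]
contact_force: [-0.3, 1.7, 11.6]
grip_width: 0.0414
finger_force: 42.3
```

Third warm jar is seated. Next, the cold jars: release and hover over the one at (.6955,-.131).

```bash
python3 -m inch '[[[0,0,0,0,0,-0.1,85],[0,0,0,0,0,-0.1,85],[0,0,0,0,0,-0.1,85],[0,0,0,0,0,-5,85],[0,0,0,0,0,-11,85],[0,0,0,3,-2,-14,76],[0,0,0.1,8,-5,-14,76],[0,0,0.22,13,-8,-14,60],[0,0,0.22,17,-11,-14,60],[0,0,0.22,19.1,-11.4,-14,60],[0,0,0.22,19.1,-11.4,-14,60],[0,0,0.22,19.1,-11.4,-14,60]]]' && python3 -m inch '[[[0,0,0,0,0,0,60],[0,0,0,0,0,0,60]]]' && python3 - <<'E'
from h import *
f=snap('w9');print(tool((.6955,-.1312,.044)));C=wc('w9')
print(px(C,[[.6955,-.1312,.078],[.6933,-.0121,.078]]).round(0))
for n in('scene','side'):cv2.imwrite(f'pics/{n}9.png',manip.grab_frame(n)[:,:,::-1])
E
```

```text
clock: 29.55
position: [0.6944, -0.131, 0.1995]
tcp_rot: [3.141, 0.002, -0.115]
contact_force: [-0.5, -0.4, -0.6]
grip_width: 0.0652
finger_force: 0.0
clock: 29.8
position: [0.6949, -0.1313, 0.2005]
tcp_rot: [3.141, 0.0, -0.115]
contact_force: [0.2, 0.1, 0.1]
grip_width: 0.0656
finger_force: 0.0
[ 0.04 -0.   15.65]
[[256. 185.]
 [142. 200.]]
```

View pics/w9.png

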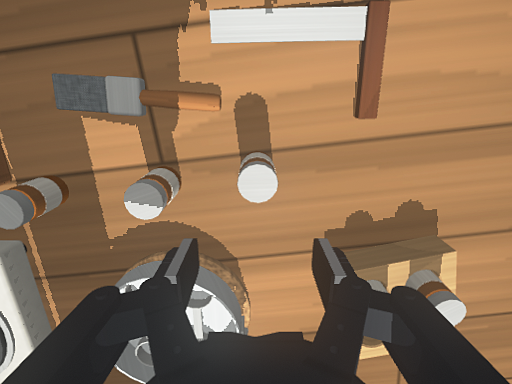

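The cold jar's lid is at (257,184), against (256,185) predicted. The others are at (146,198) and (14,210). Grasp it.

```bash
python3 -c "
from h import *
C=wc('w9')
for p in [(257,184),(146,198),(14,210)]:print(w(C,p,.078))"
python3 -m inch '[[[0,0,0,0,0,5,60],[0,0,0,0,0,10,60],[0,0,0,0,0,13,60],[0,0,0,0,0,15,60],[0,0,0,0,0,15.6,60],[0,0,0,0,0,15.6,60],[0,0,0,0,0,15.6,255],[0,0,0,0,0,15.6,255],[0,0,0,0,0,15.6,255],[0,0,0,0,0,15.6,255]]]' 40
```

```text
[ 0.6965 -0.1328]
[ 0.6946 -0.0162]
[0.6974 0.1286]
clock: 31.2
position: [0.6971, -0.1312, 0.0466]
tcp_rot: [3.141, -0.004, -0.114]
contact_force: [-1.0, -1.3, 5.9]
grip_width: 0.0412
finger_force: 40.1
```

```bash
python3 -m inch '[[[0,0,0,0,0,-1,255],[0,0,0,0,0,-4,255],[0,0,0,0,0,-9,255],[0,0,0,-3,-1,-12,255],[0,0,0,-8,-4,-12,255],[0,0,0,-13,-7,-12,255],[0,0,0,-16,-8.5,-12,255],[0,0,0,-16.8,-8.5,-12,255],[0,0,0,-16.8,-8.5,-9,255],[0,0,0,-16.8,-8.5,-7.5,255],[0,0,0,-16.8,-8.5,-7.5,255],[0,0,0,-16.8,-8.5,-7.5,255]]]' && python3 - <<'E'
from h import *
a=np.linspace(0,6.283,120,endpoint=False)
PAN=np.c_[.1*np.cos(a),.1*np.sin(a),a*0+.057]
for sx in(1,-1):
  for sy in(1,-1): PAN=np.vstack([PAN,np.c_[.036*sx+.024*np.cos(t),.056*sy+.024*np.sin(t),t*0+.035]])
snap('w10')
for n in('w2','w7','w9','w10'):print(n,fitpose(n,(.4875,.0146,1.456),PAN))
print(tool((.540,-.0276,.0636)))
E
```

```text
clock: 32.7
position: [0.5393, -0.0274, 0.1198]
tcp_rot: [3.142, -0.001, -0.115]
contact_force: [0.6, -1.2, -0.8]
grip_width: 0.041
finger_force: 40.4
w2 (array([0.4843, 0.0147, 1.4726]), 0.175, np.float32(0.174))
w7 (array([0.4854, 0.0136, 1.4601]), 0.209, np.float32(0.21))
w9 (array([0.5012, 0.0237, 1.4218]), 0.618, np.float32(0.623))
w10 (array([0.4846, 0.0146, 1.4421]), 0.427, np.float32(0.428))
[0.04 0.02 5.66]
```

```bash
python3 -m inch '[[[0,0,0,-0.05,0,1.5,255],[0,0,0,-0.05,0,2.8,255],[0,0,0,-0.05,0,3.6,255],[0,0,0,-0.05,0,4.3,255],[0,0,0,-0.05,0,4.9,255],[0,0,0,-0.05,0,5.4,255],[0,0,0,-0.05,0,5.4,255]]]'
```

```text
clock: 33.62
position: [0.5376, -0.0268, 0.0649]
tcp_rot: [-3.142, 0.001, -0.114]
contact_force: [-0.4, -0.8, -1.5]
grip_width: 0.0411
finger_force: 40.4
```

```bash
python3 -m inch '[[[0,0,0,0,0,0.2,255],[0,0,0,0,0,0.3,255],[0,0,0,0,0,0.3,255]]]'
```

```text
clock: 34.0
position: [0.5388, -0.027, 0.0635]
tcp_rot: [3.141, -0.002, -0.114]
contact_force: [-2.4, 0.6, 5.5]
grip_width: 0.0411
finger_force: 40.6
```

```bash
python3 -m inch '[[[0,0,0,0,0,-0.1,80],[0,0,0,0,0,-0.1,80],[0,0,0,0,0,-0.1,80],[0,0,0,0,0,-5,80],[0,0,0,0,0,-10,76],[0,0,0,5,-1,-13,76],[0,0,0,11,-2,-13,60],[0,0,0,15.3,-3.1,-13,60],[0,0,0,15.3,-3.1,-13,60],[0,0,0,15.3,-3.1,-13,60],[0,0,0,15.3,-3.1,-13,60]]]' && python3 - <<'E'
from h import *
snap('w11');LID=np.c_[.021*np.cos(t),.021*np.sin(t),t*0+.078]
print(fitpose('w9',(.696,-.132,0),LID));p=fitpose('w11',(.694,-.014,0),LID);print(p,tool((*p[0][:2],.045)))
E
```

```text
clock: 35.38
position: [0.6921, -0.0136, 0.1922]
tcp_rot: [3.142, 0.001, -0.114]
contact_force: [0.3, 0.4, 0.4]
grip_width: 0.0653
finger_force: 0.0
(array([ 0.6969, -0.133 ,  0.015 ]), 0.079, np.float32(0.079))
(array([ 0.6912, -0.012 , -0.015 ]), 0.213, np.float32(0.216)) [-0.12 -0.15 14.74]
```

```bash
python3 -m inch '[[[0,0,0,-0.2,-0.1,5,60],[0,0,0,-0.2,-0.1,10,60],[0,0,0,-0.2,-0.1,13,60],[0,0,0,-0.2,-0.1,14.5,60],[0,0,0,-0.2,-0.1,14.8,60],[0,0,0,-0.2,-0.1,14.8,60],[0,0,0,-0.2,-0.1,14.8,255],[0,0,0,-0.2,-0.1,14.8,255],[0,0,0,-0.2,-0.1,14.8,255],[0,0,0,-0.2,-0.1,14.8,255]]]' 40
```

```text
clock: 36.67
position: [0.6932, -0.0125, 0.0465]
tcp_rot: [3.141, -0.004, -0.114]
contact_force: [-0.7, -0.1, 5.4]
grip_width: 0.0407
finger_force: 40.9
```

```bash
python3 -m inch '[[[0,0,0,0,0,-1,255],[0,0,0,0,0,-4,255],[0,0,0,0,0,-9,255],[0,0,0,-3,-1,-12,255],[0,0,0,-8,-2,-12,255],[0,0,0,-12,-3,-12,255],[0,0,0,-14.5,-3.95,-12,255],[0,0,0,-15.1,-3.95,-12,255],[0,0,0,-15.1,-3.95,-9,255],[0,0,0,-15.1,-3.95,-7.5,255],[0,0,0,-15.1,-3.95,-7.5,255],[0,0,0,-15.1,-3.95,-7.5,255]]]' && python3 - <<'E'
from h import *
a=np.linspace(0,6.283,120,endpoint=False)
PAN=np.c_[.1*np.cos(a),.1*np.sin(a),a*0+.057]
snap('w12')
for n in('w11','w12'):print(n,fitpose(n,(.486,.0146,1.456),PAN))
print(tool((.5475,.044,.0635)))
E
```

```text
clock: 38.17
position: [0.5469, 0.0439, 0.1198]
tcp_rot: [-3.142, -0.001, -0.114]
contact_force: [0.1, -0.1, -0.3]
grip_width: 0.041
finger_force: 40.6
w11 (array([0.484 , 0.0136, 1.4564]), 0.671, np.float32(0.672))
w12 (array([0.4842, 0.0146, 1.472 ]), 0.449, np.float32(0.45))
[ 0.02 -0.01  5.67]
```

```bash
python3 -m inch '[[[0,0,0,0,0,1.5,255],[0,0,0,0,0,2.8,255],[0,0,0,0,0,3.6,255],[0,0,0,0,0,4.3,255],[0,0,0,0,0,4.9,255],[0,0,0,0,0,5.4,255],[0,0,0,0,0,5.7,255],[0,0,0,0,0,5.7,255]]]'
```

```text
clock: 39.22
position: [0.5462, 0.0441, 0.0635]
tcp_rot: [3.141, 0.0, -0.114]
contact_force: [-2.6, 0.1, 5.3]
grip_width: 0.0409
finger_force: 41.1
```

```bash
python3 -m inch '[[[0,0,0,0,0,-0.1,80],[0,0,0,0,0,-0.1,80],[0,0,0,0,0,-0.1,80],[0,0,0,0,0,-5,80],[0,0,0,0,0,-10,76],[0,0,0,4,-3,-13,76],[0,0,0,8,-7,-13,60],[0,0,0,12,-10,-13,60],[0,0,0,13.4,-11.5,-13,60],[0,0,0,13.4,-11.5,-13,60],[0,0,0,13.4,-11.5,-13,60]]]' && python3 - <<'E'
from h import *
print(w(wc('w7'),(132,37),.078))
snap('w13');LID=np.c_[.021*np.cos(t),.021*np.sin(t),t*0+.078]
p=fitpose('w13',(.692,.143,0),LID);print(p,tool((*p[0][:2],.045)),px(wc('w13'),[[*p[0][:2],.078],[.692,.143,.078]]))
E
```

```text
clock: 40.6
position: [0.6914, 0.1427, 0.1917]
tcp_rot: [3.141, 0.002, -0.114]
contact_force: [-0.2, 0.4, 0.4]
grip_width: 0.0653
finger_force: 0.0
[0.6967 0.1374]
(array([0.6975, 0.1404, 0.045 ]), 0.275, np.float32(0.265)) [ 0.65  0.13 14.69] [[257.15744651 181.97825124]
 [255.16643419 187.54706571]]
```

View pics/w13.png

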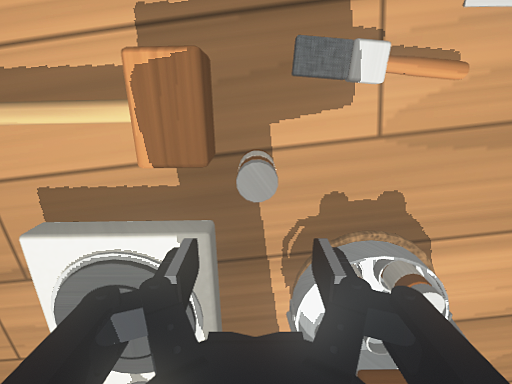

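The cold jar's lid is at (257,183), with the mallet's corner close by at (213,165). I'll go in with a narrower opening.

```bash
python3 -m inch '[[[0,0,0,0.4,0.25,3,92],[0,0,0,0.4,0.25,7,92],[0,0,0,0.4,0.25,10,92],[0,0,0,0.4,0.25,13,92],[0,0,0,0.4,0.25,14.5,92],[0,0,0,0.4,0.25,14.7,92],[0,0,0,0.4,0.25,14.7,92],[0,0,0,0.4,0.2,14.7,255],[0,0,0,0.4,0.2,14.7,255],[0,0,0,0.4,0.2,14.7,255],[0,0,0,0.4,0.2,14.7,255]]]' 40
```

```text
clock: 42.02
position: [0.6976, 0.1408, 0.0475]
tcp_rot: [-3.141, -0.003, -0.114]
contact_force: [-0.5, -0.8, 6.0]
grip_width: 0.0407
finger_force: 40.9
```

```bash
python3 -m inch '[[[0,0,0,0,0,-1,255],[0,0,0,0,0,-5,255],[0,0,0,0,0,-10,255],[0,0,0,0,0,-15,255],[0,0,0,-4,2,-18,255],[0,0,0,-9,4,-18,255],[0,0,0,-14,6.5,-18,255],[0,0,0,-19,9,-18,255],[0,0,0,-23,11,-18,255],[0,0,0,-25,11.35,-18,255],[0,0,0,-25,11.35,-18,255],[0,0,0,-25,11.35,-16,255]]]' && python3 -m inch '[[[0,0,0,0,0,4,255],[0,0,0,0,0,8,255],[0,0,0,0,0,8.5,255],[0,0,0,0,0,8.5,255],[0,0,0,0,0,8.5,255]]]' && python3 - <<'E'
from h import *
a=np.linspace(0,6.283,120,endpoint=False)
PAN=np.c_[.1*np.cos(a),.1*np.sin(a),a*0+.057]
snap('w14');print(fitpose('w14',(.486,.0146,1.456),PAN))
print(tool((.436,.0565,.0645)))
E
```

```text
clock: 43.52
position: [0.437, 0.0566, 0.2072]
tcp_rot: [-3.141, -0.006, -0.114]
contact_force: [0.8, 0.2, -1.6]
grip_width: 0.0409
finger_force: 40.7
clock: 44.15
position: [0.4367, 0.0564, 0.1223]
tcp_rot: [-3.141, -0.004, -0.114]
contact_force: [-0.2, -0.5, -0.9]
grip_width: 0.041
finger_force: 40.7
(array([0.4841, 0.0148, 1.441 ]), 0.411, np.float32(0.413))
[-0.08  0.    5.78]
```

```bash
python3 -m inch '[[[0,0,0,-0.1,0,1.5,255],[0,0,0,-0.1,0,2.8,255],[0,0,0,-0.1,0,3.6,255],[0,0,0,-0.1,0,4.3,255],[0,0,0,-0.1,0,4.9,255],[0,0,0,-0.1,0,5.4,255],[0,0,0,-0.1,0,5.8,255],[0,0,0,-0.1,0,5.8,255]]]'
```

```text
clock: 45.2
position: [0.4344, 0.0565, 0.0645]
tcp_rot: [3.141, 0.001, -0.114]
contact_force: [-5.3, -0.2, 14.1]
grip_width: 0.0405
finger_force: 42.0
```

All the cold jars are seated. Rise, turn back to the handle orientation, and check everything from above.

```bash
python3 -m inch '[[[0,0,0,0,0,-0.1,80],[0,0,0,0,0,-0.1,80],[0,0,0,0,0,-0.1,80],[0,0,0,0,0,-6,80],[0,0,0,0,0,-12,80],[0,0,0,0,1,-18,0],[0,0,-0.18,3,6,-24,0],[0,0,-0.36,5,10,-29,0],[0,0,-0.54,5,14,-33,0],[0,0,-0.72,5,18,-36,0],[0,0,-0.9,5,18,-36,0],[0,0,-1.08,5,18,-36,0]]]' && python3 -m inch '[[[0,0,-0.18,0,0,0,0],[0,0,-0.36,0,0,0,0],[0,0,-0.49,0,0,0,0],[0,0,-0.49,0,0,0,0],[0,0,-0.49,0,0,0,0]]]' && python3 - <<'E'
from h import *
f=snap('w15');C=wc('w15')
p=fitpose('w15',(.4843,-.303,.106),CADDY);print(p)
a=np.linspace(0,6.283,120,endpoint=False);PAN=np.c_[.1*np.cos(a),.1*np.sin(a),a*0+.057]
q=fitpose('w15',(.486,.0146,1.456),PAN);print(q)
print(px(C,[[*b,.095] for b in bores(p[0])]).round(0))
E
```

```text
clock: 46.7
position: [0.4631, -0.1292, 0.4231]
tcp_rot: [3.14, -0.0, 0.97]
contact_force: [0.1, 0.7, -0.4]
grip_width: 0.0853
finger_force: 0.0
clock: 47.32
position: [0.4628, -0.128, 0.422]
tcp_rot: [-3.141, -0.0, 1.454]
contact_force: [0.0, 0.2, 0.3]
grip_width: 0.0856
finger_force: 0.0
(array([ 0.4843, -0.302 ,  0.106 ]), 0.167, np.float32(0.167))
(array([0.4849, 0.0146, 1.5012]), 0.162, np.float32(0.163))
[[291. 218.]
 [254. 226.]
 [297. 250.]
 [262. 257.]]
```

View pics/w15.png

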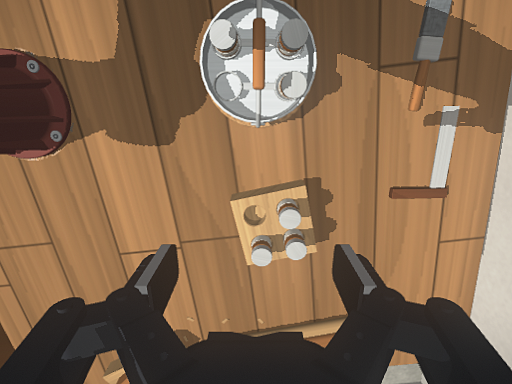

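The view shows the pan at (258,62) with jars at (222,36) and (292,36), and something at (292,85) and (232,85). The caddy has jars at (289,212), (262,252) and (295,243). I need a closer crop of both.

```bash
python3 -c "
from h import *
g=cv2.imread('pics/w15.png')
cv2.imwrite('pics/c15.png',np.hstack([cv2.resize(x,(400,400),interpolation=cv2.INTER_CUBIC) for x in(g[0:130,193:323],g[175:275,220:320])]))"
```

```text
(no output)
```

View pics/c15.png

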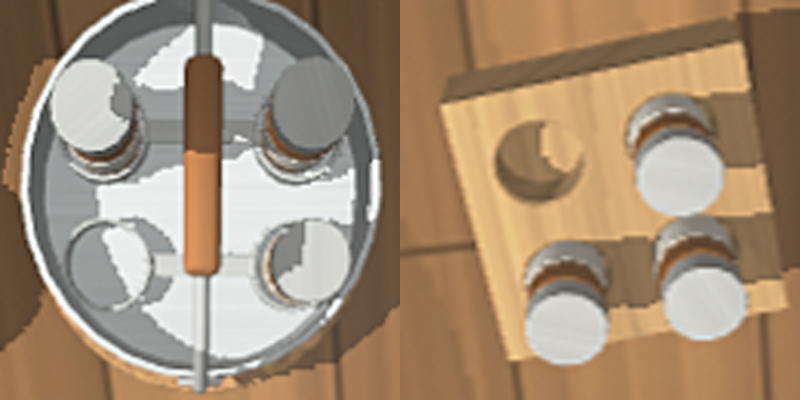

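All three warm jars are seated in the caddy and three cold jars are in the sleeves, matching the predicted lid pixels. Now the handle.

```bash
python3 - <<'E'
from h import *
f=cv2.imread('pics/w15.png');C=wc('w15');hsv=cv2.cvtColor(f,cv2.COLOR_BGR2HSV)
m=np.zeros(f.shape[:2],np.uint8);m[10:100,248:270]=1
g=((hsv[...,1]>110)&(m>0)&(hsv[...,0]<20)).astype(np.uint8)
n,l,st,ce=cv2.connectedComponentsWithStats(g);k=1+st[1:,4].argmax();ys,xs=np.where(l==k)
b=cv2.boxPoints(cv2.minAreaRect(np.c_[xs,ys].astype(np.float32)))
P=np.array([w(C,p,.146) for p in b]);e=[P[i+1]-P[i] for i in range(3)];L=max(e,key=np.linalg.norm);L=L*np.sign(L[1])
c=P.mean(0);print(c,np.linalg.norm(L),np.arctan2(L[1],L[0]));print(tool((*c,.12)))
E
```

```text
[0.485075 0.014775] 0.08869949267047698 1.4646211473211133
[14.43  0.56 30.21]
```

```bash
python3 -m inch '[[[0,0,0,5,0.5,5,0],[0,0,0,10,0.5,10,0],[0,0,0,14.4,0.55,15,0],[0,0,0,14.4,0.55,20,0],[0,0,0,14.4,0.55,25,0],[0,0,0,14.4,0.55,28,0],[0,0,0,14.4,0.55,30,0],[0,0,0,14.4,0.55,30,0],[0,0,0,14.4,0.55,30,255],[0,0,0,14.4,0.55,30,255],[0,0,0,14.4,0.55,30,255],[0,0,0,14.4,0.55,30,255]]]' 100 && python3 -m inch '[[[0,0,0,0,0,0,255],[0,0,0,0,0,0,255]]]'
```

```text
clock: 48.88
position: [0.4848, 0.0144, 0.1231]
tcp_rot: [-3.141, 0.0, 1.456]
contact_force: [-2.7, -0.6, 2.7]
grip_width: 0.0164
finger_force: 98.0
clock: 49.12
position: [0.4847, 0.0144, 0.1231]
tcp_rot: [-3.141, 0.0, 1.456]
contact_force: [-3.6, -0.2, 5.9]
grip_width: 0.0165
finger_force: 98.3
```

```bash
python3 -m inch '[[[0,0,0,0,0,-1,255],[0,0,0,0,0,-3,255],[0,0,0,0,0,-6,255],[0,0,0,0,0,-9,255],[0,0,0,1,0,-11,255],[0,0,0,4,0.2,-11,255],[0,0,0,7.5,0.3,-11,255],[0,0,0,11,0.4,-11,255],[0,0,0,14.5,0.5,-11,255],[0,0,0,18,0.6,-11,255],[0,0,0,21.5,0.7,-11,255],[0,0,0,25,0.8,-11,255]]]' && python3 -m inch '[[[0,0,0,3,0,0,255],[0,0,0,5.5,0,0,255],[0,0,0,6.9,0,0,255],[0,0,0,6.9,0,1.5,255],[0,0,0,6.9,0,3.5,255],[0,0,0,6.9,0,4.8,255],[0,0,0,6.9,0,5.3,255],[0,0,0,6.9,0,5.3,255]]]' && python3 -c "
from h import *
print(tool((.529,.331,.1751)))"
```

```text
clock: 50.62
position: [0.5202, 0.2626, 0.2301]
tcp_rot: [-3.138, 0.002, 1.456]
contact_force: [0.4, -0.1, -6.5]
grip_width: 0.0162
finger_force: 98.3
clock: 51.62
position: [0.5292, 0.3299, 0.1787]
tcp_rot: [-3.141, 0.001, 1.455]
contact_force: [0.3, -0.0, -6.3]
grip_width: 0.0163
finger_force: 98.3
[ 0.11 -0.03  0.36]
```

```bash
python3 -m inch '[[[0,0,0,0.1,0,0.2,255],[0,0,0,0.1,0,0.4,255],[0,0,0,0.1,0,0.4,255]]]'
```

```text
clock: 52.0
position: [0.5295, 0.3315, 0.1755]
tcp_rot: [3.141, -0.0, 1.456]
contact_force: [0.0, -0.5, -6.9]
grip_width: 0.0161
finger_force: 98.4
```

```bash
python3 -m inch '[[[0,0,0,0,0,0.1,255],[0,0,0,0,0,0.2,255],[0,0,0,0,0,0.2,255]]]'
```

```text
clock: 52.38
position: [0.5294, 0.3315, 0.1753]
tcp_rot: [-3.142, -0.0, 1.456]
contact_force: [-4.9, -2.1, 2.3]
grip_width: 0.0161
finger_force: 99.6
```

The pan has landed on the plate. Release and look straight down on the dial.

```bash
python3 -m inch '[[[0,0,0,0,0,-0.1,0],[0,0,0,0,0,-0.1,0],[0,0,0,0,0,-0.1,0],[0,0,0,0,0,-0.1,0],[0,0,0,0,0,-5,0],[0,0,0,0,0,-10,0],[0,0,0,-3,-5,-10,0],[0,0,0,-6,-10,-10,0],[0,0,0,-8.7,-15,-10,0],[0,0,0,-8.7,-15,-10,0],[0,0,0,-8.7,-15,-10,0],[0,0,0,-8.7,-15,-10,0]]]' && python3 - <<'E'
from h import *
f=snap('w16');C=wc('w16');g=f.astype(int);c=px(C,[.3804,.3443,.09])[0];print(c)
m=(g.max(2)<75).astype(np.uint8);yy,xx=np.mgrid[:384,:512];m[(xx-c[0])**2+(yy-c[1])**2>35**2]=0
n,l,st,ce=cv2.connectedComponentsWithStats(m);
for i in range(1,n):
    if st[i,4]>40:
        ys,xs=np.where(l==i);r=cv2.minAreaRect(np.c_[xs,ys].astype(np.float32));b=cv2.boxPoints(r)
        P=np.array([w(C,p,.093) for p in b]);print(st[i],r,P.mean(0),[(np.linalg.norm(P[j+1]-P[j]).round(3),np.arctan2(*(P[j+1]-P[j])[::-1]).round(3)) for j in(0,1)])
x0,y0=int(c[0])-26,int(c[1])-26
v=g.max(2)[y0:y0+52:2,x0:x0+52]
for r in v: print(''.join('#' if a<40 else '+' if a<75 else '-' if a<130 else '.' for a in r))
E
```

```text
clock: 53.88
position: [0.3721, 0.2628, 0.2741]
tcp_rot: [3.14, -0.001, 1.456]
contact_force: [-0.5, -0.1, -0.6]
grip_width: 0.0853
finger_force: 0.0
[253.19667934 101.47068562]
[234  84  34  35 853] ((250.8307647705078, 101.046142578125), (32.24903106689453, 33.489376068115234), 29.744882583618164) [0.377775 0.344775] [(np.float64(0.036), np.float64(0.898)), (np.float64(0.036), np.float64(-0.605))]
....................................................
....................................................
....................................................
....................................................
....................................................
..................-+#+++++++++----..................
...............+++++++++++++++++++--.--.............
............-#+++++++++++++++++++++++--.-...........
...........+++++++++++++++++++++++++++--............
..........+++++++++++++++++++++++++++++--.......-...
.........+++++++++++++++++++++++++++++++--......-...
........+++++++++++++++++++++++++++++++++-.......-..
........+++++++++++++++++++++++++++++++++-..........
........+++++++++++++++++++++++++++++++++-.......-..
.......-++++++++#-....++++++++++++++++++--.......-..
.......#++++#-......++++++++++++++++++++-.....-.....
.......+#--.....+#++++++++++++++++++++++-.-.........
........+...-+++++++++++++++++++++++++--.--.........
.........+#++++++++++++++++++++++++++--.-...........
..........-#++++++++++++++++++++++++---.............
..............-+++++++++++++++++++---...............
..................+++++++++++++.....................
....................................................
....................................................
....................................................
....................................................
```

```bash
python3 - <<'E'
from h import *
f=cv2.imread('pics/w16.png');C=wc('w16');v=f.max(2)[80:124,228:272].astype(int)
d=v[v<75];lo,hi=np.percentile(d,2),np.percentile(d,98);print(lo,hi)
for r in v[::2]: print(''.join('.' if a>110 else 'w' if a>75 else str(int(np.clip((a-lo)/(hi-lo)*9,0,9))) for a in r))
m=(v>110)
ys,xs=np.where(m);k=(np.hypot(xs-23,ys-21)<15);ys,xs=ys[k]+80,xs[k]+228
for z in(.096,.085): 
    P=np.array([w(C,p,z) for p in zip(xs,ys)]);vx,vy,x0,y0=cv2.fitLine(P.astype(np.float32),2,0,.01,.01).ravel();print(len(P),np.arctan2(vy,vx),x0,y0,P.min(0),P.max(0))
E
```

```text
39.0 67.0
............................................
............................................
....................w949www.................
...............7013555656555449w............
.............224566666666666676646w.........
..........w03456566666666666766556644.......
.........w0455666566666676555668889755......
........w145555665666655556778888778745.....
.......w14555555655545667787788877778749....
.......924555555455677777777777777778765....
.......035444456666667677767767777766657....
.......03445665420w.w367666767766655665w....
......52555410w......366666666566566664w....
......0220w......9035666555566566666665.....
.......0.....w924566555555666666666775w.....
........5w913455655445656566666678876w......
.........024444456766777778888888876w.......
............w046677777777877888869w.........
...............w0456767778877635w...........
....................ww840wwwww..............
............................................
............................................
31 0.32259944 0.36851612 0.3415871 [0.3625 0.339 ] [0.3744 0.3445]
31 0.3228697 0.36806452 0.3414742 [0.3619 0.3388] [0.3742 0.3445]
```

The pointer line on the bar gives a bar angle of about .32 rad, with the dial centre at about (.379,.3445). I turn the tool to yaw 3.46, which leaves joint 6 room for the clockwise turn.

```bash
python3 -m inch '[[[0,0,-0.18,2,0,0,105],[0,0,-0.36,4,0,0,105],[0,0,-0.54,6,0,0,105],[0,0,-0.72,8.2,-0.2,0,105],[0,0,-0.9,8.2,-0.2,0,105],[0,0,-1.08,8.2,-0.2,0,105],[0,0,-1.26,8.2,-0.2,0,105],[0,0,-1.44,8.2,-0.2,0,105],[0,0,-1.62,8.2,-0.2,2,105],[0,0,-1.8,8.2,-0.2,5,105],[0,0,-1.98,8.2,-0.2,8,105],[0,0,-2.004,8.2,-0.2,10,105]]]' && python3 -m inch '[[[0,0,0,0,0,0,105],[0,0,0,0,0,0,105]]]' && python3 - <<'E'
from h import *
s=manip.read_state();print(s['qpos'],s['tcp_rot'][2],tool((.379,.3445,.076)))
snap('w17');C=wc('w17');c=px(C,[.379,.3445,.093])[0];f=cv2.imread('pics/w17.png').max(2).astype(int);x,y=int(c[0]),int(c[1]);print(c)
for r in f[y-40:y+40:3,x-44:x+44:1.5.__ceil__()]:print(''.join('#' if a<50 else '+' if a<75 else '-' if a<130 else '.' for a in r))
E
```

```text
clock: 55.42
position: [0.3784, 0.344, 0.1714]
tcp_rot: [-3.141, -0.002, -2.822]
contact_force: [0.7, 1.1, 0.3]
grip_width: 0.0508
finger_force: 0.0
clock: 55.68
position: [0.379, 0.3445, 0.1741]
tcp_rot: [3.141, 0.001, -2.824]
contact_force: [-0.1, 0.6, 0.9]
grip_width: 0.0502
finger_force: 0.0
[ 6.00671578e-01  3.35120664e-02  1.92976721e+00  3.71214020e-06
  1.17706283e+00 -1.28776181e+00] -2.823957227306205 [ 0.02 -0.01  9.81]
[254.44177752 197.95592484]
............................................
............................................
............................................
...................-++++++-.................
.................++++++++++++-..............
...............++++++++++++++++.............
..............++++++++++++++++++............
.............+++++++++..+++++++++...........
............-+++++++++..+++++++++...........
............-+++++++++..+++++++++-..........
.............+++++++++..+++++++++-..........
............-+++++++++..+++++++++...........
.............+++++++++..+++++++++...........
.............-++++++++++++++++++............
..............-++++++++++++++++.............
...............--++++++++++++-..............
...............-----+++++++.................
...............-----+++++++.................
.............-..----+++++++...-.............
..............-....-+++++++-................
....................-----...................
............................................
.....................-......................
............................................
...--..........---..-.......................
........--..................................
-...........................................
```

The pointer line now lies exactly along the tool's x axis and is centred, so I descend and grip the bar.

```bash
python3 -m inch '[[[0,0,0,0,0,4,105],[0,0,0,0,0,7,105],[0,0,0,0,0,9,105],[0,0,0,0,0,9.8,105],[0,0,0,0,0,9.8,105],[0,0,0,0,0,9.8,255],[0,0,0,0,0,9.8,255],[0,0,0,0,0,9.8,255],[0,0,0,0,0,9.8,255],[0,0,0,0,0,9.8,255]]]' 40 && python3 -c "
from h import *
print(manip.read_state()['wrist_torque'])"
```

```text
clock: 56.98
position: [0.3788, 0.3448, 0.0766]
tcp_rot: [3.14, 0.002, -2.824]
contact_force: [-1.7, 1.1, 6.3]
grip_width: 0.013
finger_force: 43.8
[ 0.21677476  0.23500365 -0.03691901]
```

```bash
python3 -m inch '[[[0,0,0.15,0,0,0,255],[0,0,0.3,0,0,0,255],[0,0,0.45,0,0,0,255],[0,0,0.6,0,0,0,255],[0,0,0.75,0,0,0,255],[0,0,0.85,0,0,0,255],[0,0,0.95,0,0,0,255],[0,0,1.03,0,0,0,255],[0,0,1.1,0,0,0,255],[0,0,1.1,0,0,0,255]]]' && python3 -c "
from h import *
print(manip.read_state()['wrist_torque'])"
```

```text
clock: 58.22
position: [0.3783, 0.3425, 0.0766]
tcp_rot: [-3.139, 0.002, 2.36]
contact_force: [-2.2, -5.8, 11.7]
grip_width: 0.013
finger_force: 44.5
[-0.95516102  0.33939622 -0.05067977]
```

```bash
for i in 1 2; do python3 -m inch '[[[0,0,0.04,0,0.1,0,255],[0,0,0.07,0,0.1,0,255],[0,0,0.07,0,0.1,0,255]]]' && python3 -c "
from h import *
print(manip.read_state()['wrist_torque'])"; done
```

```text
clock: 58.6
position: [0.3782, 0.3424, 0.0766]
tcp_rot: [-3.136, 0.003, 2.291]
contact_force: [-4.0, -8.0, 12.8]
grip_width: 0.0128
finger_force: 44.8
[-1.31659287  0.63800439 -0.01317161]
clock: 58.98
position: [0.3781, 0.3424, 0.0766]
tcp_rot: [-3.134, 0.004, 2.223]
contact_force: [-5.8, -9.5, 16.4]
grip_width: 0.013
finger_force: 46.1
[-1.51468991  0.96428365  0.46587047]
```

The torque jump shows the end stop after about 1.24 rad of turn. Release, rise clear and verify.

```bash
python3 -m inch '[[[0,0,0,0,-0.2,0,145],[0,0,0,0,-0.2,0,145],[0,0,0,0,-0.2,0,145],[0,0,0,0,-0.2,-3,145],[0,0,0,0,-0.2,-8,145],[0,0,0,0,-0.2,-14,145],[0,0,0,0,-0.2,-20,145],[0,0,0,0,-0.2,-20,145],[0,0,0,0,-0.2,-20,145]]]' && python3 - <<'E'
from h import *
snap('w18');C=wc('w18');c=px(C,[.379,.3445,.09])[0];f=cv2.imread('pics/w18.png').max(2).astype(int);x,y=int(c[0]),int(c[1])
v=f[y-22:y+23,x-22:x+23]
for r in v[::2]:print(''.join('#' if a<50 else '+' if a<75 else '-' if a<110 else '.' for a in r))
ys,xs=np.where(v>110);k=np.hypot(xs-22,ys-20)<13;P=np.array([w(C,p,.096) for p in zip(xs[k]+x-22,ys[k]+y-22)])
vx,vy,_,_=cv2.fitLine(P.astype(np.float32),2,0,.01,.01).ravel();print(len(P),'line',np.arctan2(vy,vx),P.mean(0))
a=np.linspace(0,6.283,120,endpoint=False)
PAN=np.c_[.1*np.cos(a),.1*np.sin(a),a*0+.109]
print(fitpose('w18',(.5295,.3315,1.456),PAN))
E
```

```text
clock: 60.1
position: [0.3776, 0.344, 0.2749]
tcp_rot: [-3.141, -0.0, 2.22]
contact_force: [-0.4, -0.5, 0.1]
grip_width: 0.0366
finger_force: 0.0
.............................................
................--+++++++---.................
.............-++++++++++++++++-..............
...........++++++++++++++++++++++............
.........-++++++++++..-+++++++++++-..........
........++++++++++++...+++++++++++++.........
.......+++++++++++++...+++++++++++++-........
.......+++++++++++++...+++++++++++++-........
.......+++++++++++++...++++++++++++++........
.......+++++++++++++...++++++++++++++........
.......-+++++++++-++-..+++++++++++++-........
........++++++++++++++++++++++++++++-........
.........++++++++-+++++-+++++++++++..........
..........-++++++-+++--+-++++++++-...........
............+++++---------+++++-.............
...............-++-------+++-................
.................+-------++..................
.................++-------+-.................
.................-+++++++++-.................
.............................................
.............................................
.............................................
.............................................
45 line -0.6256581 [0.37337778 0.35104667]
(array([0.5295, 0.3315, 1.456 ]), 0.283, np.float32(0.283))
```

The pointer still lies along the tool's x, so the dial is at its stop. I clear the arm and check the pan numerically with the fixed cameras.

```bash
python3 -m inch '[[[0,0,0,0,0,-8,100],[0,0,0,0,-5,-14,60],[0,0,0,0,-10,-14,0],[0,0,0,-3,-15,-14,0],[0,0,0,-6,-20,-14,0],[0,0,0,-6,-20,-14,0],[0,0,0,-6,-20,-14,0],[0,0,0,-6,-20,-14,0]]]' && python3 - <<'E'
from h import *
print(tool((.45,.05,.4)))
for n,z in(('scene',.192),('side',.192)):
    C=cam(n);g=manip.grab_frame(n)[:,:,::-1].copy();cv2.imwrite(f'pics/{n}20.png',g);hsv=cv2.cvtColor(g,cv2.COLOR_BGR2HSV)
    c=px(C,[.5295,.3315,.189])[0];m=np.zeros(g.shape[:2],bool);x,y=c.astype(int);m[y-30:y+30,x-30:x+30]=1
    k=((hsv[...,1]>110)&m&(hsv[...,0]<14)).astype(np.uint8);N,l,st,ce=cv2.connectedComponentsWithStats(k)
    i=1+st[1:,4].argmax();print(n,c.round(1),st[i],ce[i].round(1),w(C,ce[i],z))
    a=cv2.imread(f'pics/{n}0.png');hs=cv2.cvtColor(a,cv2.COLOR_BGR2HSV);k=((hs[...,1]>110)&m&(hs[...,0]<14)).astype(np.uint8);N,l,st,ce=cv2.connectedComponentsWithStats(k);i=1+st[1:,4].argmax();print('  at start',st[i],ce[i].round(1),w(C,ce[i],z))
E
```

```text
clock: 61.15
position: [0.2549, 0.176, 0.4141]
tcp_rot: [-3.139, -0.001, 2.221]
contact_force: [-0.5, 0.1, 0.2]
grip_width: 0.0854
finger_force: 0.0
[-21.84   7.91   1.37]
scene [354.5 234.2] [340 223  27  25 111] [353.  234.9] [0.5366 0.3324]
  at start [341 222  19  19  76] [349.6 230.6] [0.5316 0.3174]
side [236.9 241.5] [218 229  31  27 210] [235.1 243.1] [0.53   0.3427]
  at start [228 230  21  26 179] [237.9 242.1] [0.5247 0.3369]
```

```bash
python3 -c "
from station import manip
print(manip.close_job())"
```

```text
the job is handed in; nothing more can be done
None
```

I finished the batch change and handed the job in at about 61 s on the robot clock: the pan is back on the hotplate with the three cold jars in its sleeves, the three warm jars are in the caddy, and the dial is turned to its end stop. I checked this from camera images and contact forces; the judge returned no result.

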